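# Put the collets and the end mill away in their tip-out bins

### The arm

A 6-joint arm with a two-finger parallel gripper is mounted at the origin on a cart in front of the work surface, level with it; the furniture and walls round the work are solid. World frame = base frame: x ahead of the robot, y to its left, z up, the work surface at z = 0. Lengths are in m, angles in rad, forces in N, time in s.
With the tool pointing down it reaches from about 0.35 to 0.975 m from the base axis. Payload 4.9 kg.
Tool frame: the origin (TCP) lies at the very end of the fingers, on their centre line; the grasp point (between the pads) lies 19 mm behind it; z points along the fingers, y is the line along which they close (so a half turn about z gives the same grasp; the last joint's range is limited). The gripper opens to 85 mm and grips with 20 to 120 N. Pads are 22 mm wide; open, the fingers measure 114 mm over their backs; the gripper's body (76 mm by 85 mm) begins 54 mm behind the grasp point. The pads swing forward as they close: fully open they stand 13 mm farther back than shut.
Start: joints at [-1.295, 0.053, 1.613, -0, 1.476, -0.119], TCP at [0.24, -0.577, 0.231] pointing down, gripper open.
Joint ranges: [-3.01, 3.01], [-1.01, 2.22], [0.06, 2.58], [-1.02, 4.17], [0.09, 2.62], [-3.14, 3.14]. Speed limits (rad/s): [2.57, 2.57, 3.14, 3.14, 3.14, 3.14].

### API

Orientations are given as a rotation vector (axis times angle).
In Python, from station import ctrl, imaging gives the robot as it stands.
- The arm moves only by the tool play_rows, never from a script. Its argument "series" is a list of rows, each a list of 3 entries, a list of its own where there are three numbers: the opening, from 0 (shut) to 1 (fully open), then the shift along the tool's x, y, z each as a share of 0.05 m, from -1 to 1, then the turn, a rotation vector about the tool's x, y, z each as a share of 8 degrees, from -1 to 1. In form: [[grip, [dx, dy, dz], [ax, ay, az]], ...]. A call has 1 to 8 rows; each row shifts and turns the commanded pose from where the row before left it, along the tool's axes as they then stand; what a row does not reach is not made up. A row lasts 1/8 s, in which the tool goes at most 62.5 mm and 10.7 degrees, less where a joint would pass 70% of its speed; a pose out of reach is approached as far as the arm can. A call with a number of a shift or a turn outside -1 to 1 is refused whole. A call with a gripper value outside its range is refused whole. The fingers move at their own pace and stop on an object; "force" is the grip in N (left out, the last holds). Time passes only in rows, so rows that do not move let the fingers close. It gives the time, the measured TCP pose, the force, the opening and the grip force at its end, in the units of the state.
- ctrl.get_obs(): the state, without advancing time (a new reading comes with each control period).
- imaging.get_image(name): name is "side" or "top"; returns a dict with "color" (400x640x3 uint8, blue, green, red), "fx", "fy", "cx", "cy" (pixels), "extrinsics" (4x4, takes a point from world to camera coordinates). Camera axes: x right, y down, z forward; pixel columns grow to the right and rows downward; lengths in m; the calibration is good to about 2 mm. A picture is of the moment at which its call begins. There is no depth.
- ctrl.finish_job(): hands the job in; it is judged then, once.
The state is a dict: "t": time; "q": joint angles; "dq": joint speeds; "effort": joint torques, N m; "tool_pos": TCP position; "tool_rot": TCP orientation; "contact_force": force on the tool from outside, world axes, zero at the start; "wrist_torque": the same for the moment, N m; "opening": finger opening in m; "grip_force": force on a finger pad.
Only numpy, scipy, OpenCV 4.12 (cv2) and the standard library are available. Lean on these libraries where they do the work, as an engineer would, in place of code of your own. Each camera call takes 0.05 s, during which the arm holds its last target. There are 200 camera calls.

### The job

Clear the cutting tools off the cart by kind: both collets go into the blue tip-out bin, which is still shut or barely ajar, and the end mill into the yellow one, which hangs open. Set the tools down inside the tipped-out bins instead of dropping them, since they chip, and leave both bins pushed fully shut, without slamming them. Leave the T-bolts and everything else where they are.

Things in the scene. Friction and masses are not known exactly. Their poses are not given: they have to be found in the camera images.
- blue_bin (a joint): blue tip-out bin, hinged along its lower front edge, 18 mm above the cart. 0 = shut (front upright); grows as its top tips out away from the housing, up to 0.72 rad. The hinge is stiff (friction 0.6 N m, some 6 to 8 N at the handle bar): the bin stays where it is left and gives way to a firm push. It starts shut or a little ajar (up to 0.15)
- blue_bin_frame (a point): point on the blue bin's hinge, mid width, at the outer corner of front wall and floor. Its axes turn with the bin: x runs back along the floor, y along the hinge, z up along the front wall. The moulded bin is open at the top, 130 mm wide, 100 mm deep, front wall 100 mm, back wall 45 mm high, walls 3 mm: inside x 0 to 97 mm, y -62 to 62 mm, z from 3 mm up
- blue_bin_bar (a point): middle of the straight grip of the blue bin's steel D-handle (round bar 10 mm thick, 74 mm long between bends, along the frame's y). It stands 45 mm in front of the front wall (40 mm free behind it) and 84 mm up the wall from the hinge; axes as the bin's frame
- yellow_bin (a joint): yellow tip-out bin, hinged along its lower front edge, 18 mm above the cart. 0 = shut (front upright); grows as its top tips out away from the housing, up to 0.72 rad. The hinge is stiff (friction 0.6 N m, some 6 to 8 N at the handle bar): the bin stays where it is left and gives way to a firm push. It starts tipped out (0.6 to 0.72)
- yellow_bin_frame (a point): point on the yellow bin's hinge, mid width, at the outer corner of front wall and floor. Its axes turn with the bin: x runs back along the floor, y along the hinge, z up along the front wall. The moulded bin is open at the top, 130 mm wide, 100 mm deep, front wall 100 mm, back wall 45 mm high, walls 3 mm: inside x 0 to 97 mm, y -62 to 62 mm, z from 3 mm up
- yellow_bin_bar (a point): middle of the straight grip of the yellow bin's steel D-handle (round bar 10 mm thick, 74 mm long between bends, along the frame's y). It stands 45 mm in front of the front wall (40 mm free behind it) and 84 mm up the wall from the hinge; axes as the bin's frame
- blue_bin_housing: dark steel housing that carries the blue bin between two cheeks 142 mm apart over all and 150 mm high, fixed; origin on the cart under the plane of the shut bin's front, mid width; x points backwards. The blue and the yellow bin stand side by side in either order
- yellow_bin_housing: the same for the yellow bin
- riser: grey steel riser shelf, fixed, on the cart's left, its bins facing the middle of the cart, 328 mm wide; origin on the cart under the plane of the shut bins' fronts, mid width; x points backwards, away from the opening side. Shelf top at 292 mm; its front edge, folded down to 274 mm, overhangs the bins' fronts by 20 mm: a gripper pointing straight down cannot get into a bin; one tilted some 40 degrees, fingers under the shelf, can
- collet_big: bright steel spring collet with dark slots, 33 mm in diameter, 42 mm high, standing on the cart on its narrow nose; origin at the centre of its underside
- collet_small: the same kind of collet, 25 mm in diameter, 42 mm high; origin at the centre of its underside
- end_mill: four-flute end mill lying on the cart, 16 mm thick, 92 mm long along its own y; origin mid length at its underside
- bolt_lying: black T-slot bolt with nut, lying, 34 x 66 x 30 mm, long along its own y; stays where it is
- bolt_standing: black T-slot bolt with nut, standing, 34 x 30 mm and 66 mm high; stays where it is
- stone: oil stone in a yellow holder at the back edge of the cart, 32 x 100 x 23 mm; stays
- case: black spectacle case on the riser shelf, 56 x 151 x 35 mm; stays
- insert_box: small red and black box on the riser shelf, 32 x 55 x 23 mm; stays
- tape: roll of blue tape on the riser shelf; stays
- brush: small wooden-handled brush at the front edge of the cart, 18 x 156 x 14 mm; stays

How it is judged:
By the outcome, as a careful person would: the job done as asked, in the order asked, and still so for the second after the job is handed in, with the robot touching nothing.
It also fails if it takes over 72 s, if anything falls off the work surface, if the arm or the gripper's body presses on something with over 40 N, if the wrist force passes 120 N, or if a joint passes its speed limit or range.

## Working session

There is one attempt and no reset: what is moved stays moved. The work goes in short steps, Python scripts to look and compute and a tool call to move; the robot and the scene stay as the last step left them, time stands still between calls to the robot, and variables do not carry over. Pictures are saved under pics/ and viewed, at most 10 in all, crops included, and the job is handed in when it is done.

Besides the shell and the picture viewer there is one more tool, called after "Emit:" as a command line: name --argument value ..., lists and objects as JSON in quotes. play_rows: Moves the arm, as the interface text tells. Shift numbers are shares of 0.05 m and turn numbers shares of 8 degrees, none past 1 either way. Its arguments: {"type":"object","properties":{"series":{"type":"array"},"force":{"type":"number"}},"required":["series"]}

```bash
ls; mkdir -p pics; python3 - <<'E'
from station import ctrl, imaging
import cv2,numpy as np
o=ctrl.get_obs(); print(o)
for n in("side","top"):
    d=imaging.get_image(n); cv2.imwrite(f"pics/{n}0.png",d["color"]); print(n,d["fx"],d["fy"],d["cx"],d["cy"]); print(np.round(d["extrinsics"],4).tolist())
E
```

```text
pics
{'t': 0.0, 'q': array([-1.29497116e+00,  5.33639105e-02,  1.61430290e+00, -6.54138351e-06,
        1.47599592e+00, -1.18964518e-01]), 'dq': array([ 3.52337580e-04, -4.27568161e-04,  1.00363270e-03,  1.41122305e-03,
        2.55421269e-03, -9.53340983e-05]), 'effort': array([-1.48457115e-03, -3.93687129e+01, -3.70176387e+01, -1.83637499e-04,
        7.03095211e-03,  5.04391302e-07]), 'tool_pos': array([ 0.24023124, -0.57630879,  0.23005333]), 'tool_rot': array([-3.07856215e+00, -6.15711130e-01,  2.64790362e-04]), 'contact_force': array([-0.52769442, -0.7153044 ,  0.56971065]), 'wrist_torque': array([-0.00320317,  0.02741629,  0.01600989]), 'grip_force': 0.0, 'opening': 0.08557210039071628}
side 377.906158153598 377.906158153598 317.642164134051 199.94228909692313
[[0.9616, -0.2733, -0.0256, -0.5382], [-0.1554, -0.4649, -0.8716, 0.2381], [0.2263, 0.8421, -0.4895, 0.903], [0.0, 0.0, 0.0, 1.0]]
top 514.3431032298361 514.3431032298361 322.34459139098743 193.71980247109292
[[0.3321, -0.9432, -0.0096, -0.2132], [-0.8977, -0.313, -0.31, 0.5526], [0.2894, 0.1115, -0.9507, 1.3705], [0.0, 0.0, 0.0, 1.0]]
```

View pics/side0.png

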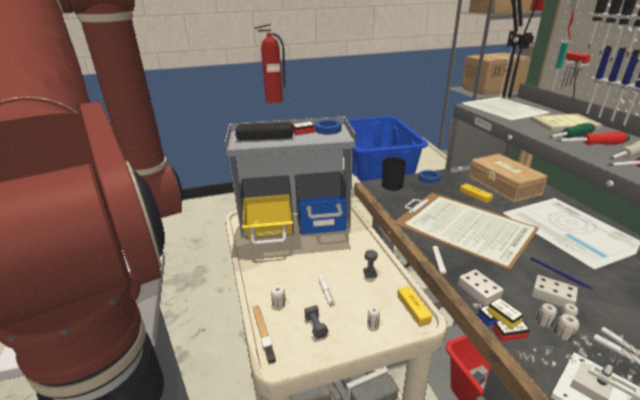

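View pics/top0.png

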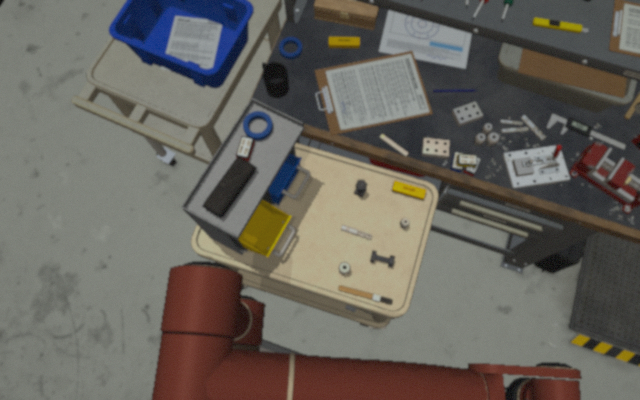

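Side view: yellow bin (268,215) open, blue bin (322,213) shut, collets at (278,298) and (374,318), mill at (326,290). Top view: collets (345,268) and (405,223), mill (356,232), bolts (361,187) and (383,259).

```bash
cat > h.py <<'E'
from station import ctrl, imaging
import cv2,numpy as np
from scipy.spatial.transform import Rotation as R
def cam(n):
    d=imaging.get_image(n); E=d["extrinsics"]; d["K"]=np.array([[d["fx"],0,d["cx"]],[0,d["fy"],d["cy"]],[0,0,1]]); return d
def ray(d,p):
    E=d["extrinsics"]; v=E[:3,:3].T@np.linalg.solve(d["K"],[p[0],p[1],1]); return -E[:3,:3].T@E[:3,3],v
def plane(d,p,z):
    o,v=ray(d,p); return o+v*(z-o[2])/v[2]
def tri(d1,p1,d2,p2):
    A=[];
    P=[d["K"]@d["extrinsics"][:3] for d in(d1,d2)]
    X=cv2.triangulatePoints(P[0],P[1],np.array(p1,float).reshape(2,1),np.array(p2,float).reshape(2,1)); return (X[:3]/X[3]).ravel()
def proj(d,X):
    c=d["extrinsics"][:3,:3]@np.asarray(X)+d["extrinsics"][:3,3]; u=d["K"]@c; return u[:2]/u[2]
def crop(d,x0,y0,x1,y1,s,fn):
    cv2.imwrite(fn,cv2.resize(d["color"][y0:y1,x0:x1],None,fx=s,fy=s,interpolation=cv2.INTER_CUBIC))
E
python3 - <<'E'
from h import *
s=cam("side");t=cam("top")
crop(s,225,110,445,360,2.4,"pics/sc.png")
crop(t,180,95,440,335,2.5,"pics/tc.png")
a=cv2.imread("pics/sc.png");b=cv2.imread("pics/tc.png");print(a.shape,b.shape)
for n,a_,b_ in(("c1",(278,306),(345,270)),("c2",(374,327),(405,224)),("mill",(326,290),(356,232))):
    print(n,plane(s,a_,0),plane(t,b_,0.02))
E
```

```text
(600, 528, 3) (600, 650, 3)
c1 [ 0.42123811 -0.15339505  0.        ] [ 0.41913414 -0.1466975   0.02      ]
c2 [ 0.60677535 -0.27537479  0.        ] [ 0.60406894 -0.26850266  0.02      ]
mill [ 0.54194338 -0.13606296  0.        ] [ 0.53436241 -0.14149668  0.02      ]
```

View pics/sc.png

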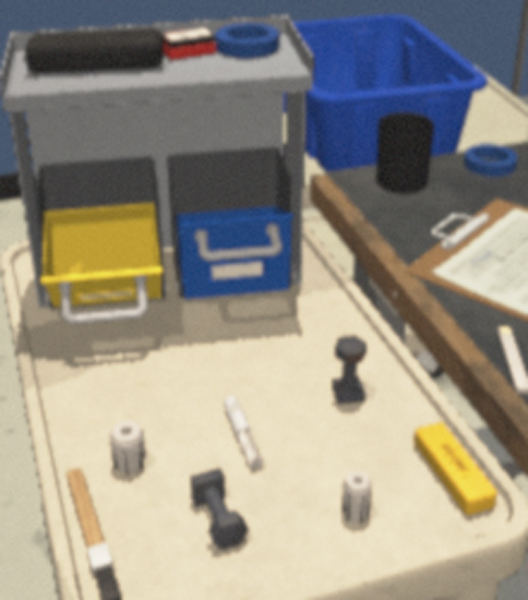

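View pics/tc.png

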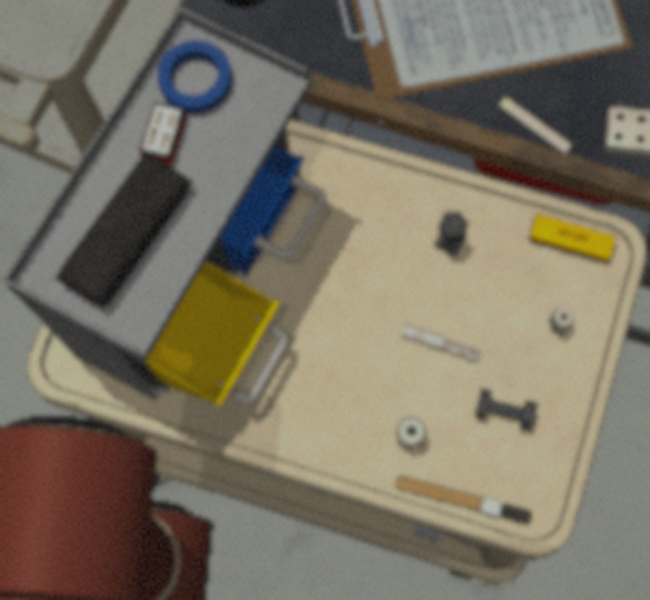

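Collet tops are at crop (127,430)/(357,482) side and (412,430)/(562,316) top. The mill, both handle bars and the shelf front edge are clear in both views, and the blue bin is shut or nearly shut.

```bash
cat > m1.py <<'E'
from h import *
s=cam("side");t=cam("top")
S=lambda p:(225+(p[0]+.5)/2.4-.5,110+(p[1]+.5)/2.4-.5)
T=lambda p:(180+(p[0]+.5)/2.5-.5,95+(p[1]+.5)/2.5-.5)
np.set_printoptions(precision=4,suppress=True)
for n,a,b,z in(("c1top",(127,430),(412,430),.042),("c2top",(357,482),(562,316),.042),("millA",(230,400),(405,331),.012),("millB",(256,465),(478,354),.012),
 ("blueL",(205,253),(283,254),.1),("blueR",(275,250),(322,207),.1),("yelL",(66,316),(246,399),.08),("yelR",(143,313),(291,346),.08),
 ("shL",(6,95),(148,364),.292),("shR",(310,72),(308,76),.292),
 ("yfrontL",(42,277),(222,402),.08),("yfrontR",(160,268),(277,302),.08),("blueTopL",(178,215),(244,270),.11),("blueTopR",(291,211),(299,158),.11),
 ("bst",(350,345),(453,222),.066)):
    a=S(a);b=T(b);X=tri(s,a,t,b)
    print(n,X,"res",np.round(proj(s,X)-a,1),"|",plane(s,a,z)[:2],plane(t,b,z)[:2])
E
python3 m1.py
```

```text
c1top [ 0.4244 -0.1429  0.0415] res [-0.5  0.2] | [ 0.4256 -0.1433] [ 0.4237 -0.1429]
c2top [ 0.6076 -0.2638  0.0363] res [-0.5  0.2] | [ 0.6063 -0.2687] [ 0.6053 -0.2634]
millA [ 0.5379 -0.0972  0.0108] res [-0.7  0.3] | [ 0.5395 -0.0982] [ 0.5366 -0.0972]
millB [ 0.5402 -0.1861  0.004 ] res [ 0.2 -0.1] | [ 0.5372 -0.1939] [ 0.5385 -0.1861]
blueL [0.5554 0.056  0.0963] res [-0.5  0.2] | [0.5556 0.0506] [0.5536 0.0554]
blueR [0.6255 0.0331 0.0978] res [-2.5  0.9] | [0.6324 0.032 ] [0.6207 0.0331]
yelL [0.3931 0.0429 0.0542] res [ 0.1 -0. ] | [0.3911 0.0057] [0.3891 0.0389]
yelR [0.4692 0.0162 0.0575] res [-1.9  0.7] | [ 0.4698 -0.0141] [0.4614 0.0129]
shL [0.3597 0.1041 0.2938] res [-2.5  0.8] | [0.3661 0.1127] [0.3565 0.1042]
shR [0.6833 0.0638 0.2947] res [ 0.5 -0.2] | [0.6844 0.0698] [0.6852 0.0643]
yfrontL [0.3742 0.0591 0.0994] res [ 0.1 -0. ] | [0.3747 0.09  ] [0.3773 0.0625]
yfrontR [0.5008 0.043  0.0951] res [-0.3  0.1] | [0.506  0.0668] [0.5039 0.0454]
blueTopL [0.5207 0.0834 0.1329] res [-4.7  1.6] | [0.5433 0.1283] [0.5191 0.088 ]
blueTopR [0.6626 0.0742 0.1214] res [-1.3  0.5] | [0.6739 0.0949] [0.6646 0.0765]
bst [ 0.6654 -0.1109  0.0627] res [ 0.1 -0. ] | [ 0.6633 -0.1148] [ 0.6643 -0.111 ]
```

```bash
cat > p.py <<'E'
from h import *
import json,sys
psi=np.radians(-7.0); w=np.array([np.cos(psi),np.sin(psi),0]); b=np.array([-np.sin(psi),np.cos(psi),0]); Z=np.array([0,0,1.])
HB=np.array([.5964,.0952,.018]); HY=np.array([.4440,.1140,.018])
def ori(tau,ydir):
    "tilt tau deg toward the bins; ydir 'w' (close along hinge), 'u' (across)"
    t=np.radians(tau); z=np.sin(t)*b-np.cos(t)*Z; u=np.cos(t)*b+np.sin(t)*Z
    y=w if ydir=='w' else u
    return np.column_stack([np.cross(y,z),y,z])
def down(yawdeg):
    y=np.array([np.cos(np.radians(yawdeg)),np.sin(np.radians(yawdeg)),0]); z=-Z
    return np.column_stack([np.cross(y,z),y,z])
def near(Rm,R0):
    F=Rm@np.diag([-1,-1,1]); return max((Rm,F),key=lambda m:np.trace(R0.T@m))
def bar(H,th): 
    c,s=np.cos(th),np.sin(th); return H-b*(.045*c+.084*s)+Z*(.084*c-.045*s)
def inbin(H,th,x,y,z):
    c,s=np.cos(th),np.sin(th); return H+b*(x*c-z*s)+Z*(x*s+z*c)+w*y
def cur():
    o=ctrl.get_obs(); return np.array(o["tool_pos"]),R.from_rotvec(o["tool_rot"]).as_matrix()
def plan(wps,start=None):
    "wps: (pos,R,grip,n); each n rows, straight line with even turn"
    p,M=start or cur(); rows=[]
    for pos,Rt,g,n in wps:
        Rt=M if Rt is None else Rt; pos=p if pos is None else np.asarray(pos)
        for k in range(n):
            f=1/(n-k)
            d=np.round(M.T@(pos-p)*f/.05,2); r=np.round(R.from_matrix(M.T@Rt).as_rotvec()*f/np.radians(8),2)
            assert max(abs(d).max(),abs(r).max())<=1,(pos,n,d,r)
            rows.append([g,(d+0).tolist(),(r+0).tolist()])
            p=p+M@d*.05; M=M@R.from_rotvec(r*np.radians(8)).as_matrix()
    for i in range(0,len(rows),8): print(json.dumps(rows[i:i+8]).replace(" ",""))
    return p,M
E
python3 - <<'E'
from p import *
p0,M0=cur(); A=near(ori(40,'u'),M0); zt=A[:,2]
B=bar(HB,.1); print(B,zt)
plan([((.5,-.25,.25),M0,.4,10),(B-zt*.09,A,.4,11)])
E
```

```text
[0.58992128 0.04243506 0.09708785] [ 0.0783361   0.63799637 -0.76604444]
[[0.4,[0.73,-0.4,-0.04],[0.0,0.0,0.0]],[0.4,[0.73,-0.4,-0.04],[0.0,0.0,0.0]],[0.4,[0.73,-0.4,-0.04],[0.0,0.0,0.0]],[0.4,[0.73,-0.4,-0.04],[0.0,0.0,0.0]],[0.4,[0.73,-0.41,-0.04],[0.0,0.0,0.0]],[0.4,[0.73,-0.4,-0.04],[0.0,0.0,0.0]],[0.4,[0.73,-0.41,-0.03],[0.0,0.0,0.0]],[0.4,[0.73,-0.4,-0.04],[0.0,0.0,0.0]]]
[[0.4,[0.73,-0.41,-0.03],[0.0,0.0,0.0]],[0.4,[0.74,-0.4,-0.04],[0.0,0.0,0.0]],[0.4,[0.3,-0.34,0.15],[0.44,0.12,0.32]],[0.4,[0.29,-0.34,0.18],[0.44,0.12,0.32]],[0.4,[0.27,-0.34,0.2],[0.44,0.12,0.32]],[0.4,[0.25,-0.34,0.23],[0.44,0.12,0.32]],[0.4,[0.23,-0.33,0.25],[0.45,0.12,0.32]],[0.4,[0.21,-0.33,0.28],[0.44,0.12,0.33]]]
[[0.4,[0.19,-0.32,0.3],[0.45,0.11,0.33]],[0.4,[0.17,-0.31,0.33],[0.44,0.12,0.32]],[0.4,[0.15,-0.29,0.35],[0.45,0.11,0.33]],[0.4,[0.13,-0.27,0.36],[0.44,0.12,0.32]],[0.4,[0.11,-0.26,0.39],[0.45,0.11,0.32]]]
```

Emit:
play_rows --series '[[0.4, [0.73, -0.4, -0.04], [0, 0, 0]], [0.4, [0.73, -0.4, -0.04], [0, 0, 0]], [0.4, [0.73, -0.4, -0.04], [0, 0, 0]], [0.4, [0.73, -0.4, -0.04], [0, 0, 0]], [0.4, [0.73, -0.4, -0.04], [0, 0, 0]], [0.4, [0.73, -0.4, -0.04], [0, 0, 0]], [0.4, [0.73, -0.4, -0.04], [0, 0, 0]], [0.4, [0.73, -0.4, -0.04], [0, 0, 0]]]' --force 30

```text
t: 1.3
tool_pos: [0.4491, -0.3157, 0.2474]
tool_rot: [3.08, 0.616, 0.0]
contact_force: [-0.7, -0.1, -0.3]
opening: 0.0341
grip_force: 0.0
```

Emit:
play_rows --series '[[0.4, [0.73, -0.4, -0.04], [0, 0, 0]], [0.4, [0.73, -0.4, -0.04], [0, 0, 0]], [0.4, [0.3, -0.34, 0.15], [0.44, 0.12, 0.32]], [0.4, [0.29, -0.34, 0.18], [0.44, 0.12, 0.32]], [0.4, [0.27, -0.34, 0.2], [0.44, 0.12, 0.32]], [0.4, [0.25, -0.34, 0.23], [0.44, 0.12, 0.32]], [0.4, [0.23, -0.33, 0.25], [0.44, 0.12, 0.32]], [0.4, [0.21, -0.33, 0.28], [0.44, 0.12, 0.32]]]'

```text
t: 2.3
tool_pos: [0.5461, -0.1229, 0.2057]
tool_rot: [-2.754, -0.168, -0.037]
contact_force: [-0.6, 0.2, 0.9]
opening: 0.0343
grip_force: 0.0
```

Emit:
play_rows --series '[[0.4, [0.19, -0.32, 0.3], [0.45, 0.11, 0.33]], [0.4, [0.17, -0.31, 0.33], [0.44, 0.12, 0.32]], [0.4, [0.15, -0.29, 0.35], [0.45, 0.11, 0.33]], [0.4, [0.13, -0.27, 0.36], [0.44, 0.12, 0.32]], [0.4, [0.11, -0.26, 0.39], [0.45, 0.11, 0.32]], [0.4, [0, 0, 0], [0, 0, 0]]]'

```text
t: 3.05
tool_pos: [0.5817, -0.016, 0.165]
tool_rot: [-2.441, 0.146, -0.05]
contact_force: [-0.4, 0.1, 0.6]
opening: 0.0342
grip_force: 0.0
```

```bash
python3 - <<'E'
from p import *
o=ctrl.get_obs();p0,M0=cur(); A=near(ori(40,'u'),M0); zt=A[:,2]; B=bar(HB,.1)
print(o["t"],o["q"].round(2),o["contact_force"].round(1),p0,B-zt*.09,np.degrees(R.from_matrix(M0.T@A).as_rotvec()))
s=cam("side");crop(s,225,110,445,330,2.7,"pics/s2.png")
plan([(B+zt*.014,A,.4,5)])
E
```

```text
3.05 [-0.46  0.09  1.8   0.65  1.53  1.11] [-0.4  0.1  0.6] [ 0.58169526 -0.0160479   0.16504758] [ 0.58287103 -0.01498461  0.16603185] [0.07680391 0.21527724 0.08216432]
[[0.4,[0.0,-0.01,0.42],[0.0,0.0,0.0]],[0.4,[0.0,-0.01,0.42],[0.0,0.0,0.0]],[0.4,[0.0,0.0,0.42],[0.01,0.0,0.01]],[0.4,[0.01,0.0,0.42],[0.0,0.01,0.0]],[0.4,[0.0,-0.01,0.43],[0.01,0.0,0.01]]]
```

View pics/s2.png

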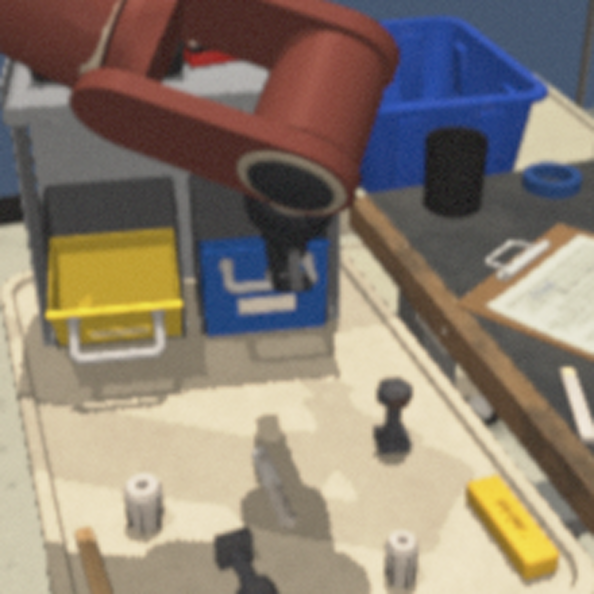

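The gripper sits in front of the right part of the blue handle (crop 290,275), clear of everything. Inserting and closing on the bar.

Emit:
play_rows --series '[[0.4, [0, -0.01, 0.42], [0, 0, 0]], [0.4, [0, -0.01, 0.42], [0, 0, 0]], [0.4, [0, 0, 0.42], [0, 0, 0]], [0.4, [0, 0, 0.42], [0, 0, 0]], [0.4, [0, 0, 0.42], [0, 0, 0]], [0.4, [0, 0, 0], [0, 0, 0]]]'

```text
t: 3.85
tool_pos: [0.5896, 0.0524, 0.0848]
tool_rot: [-2.441, 0.146, -0.049]
contact_force: [0.1, -0.4, 0.7]
opening: 0.0337
grip_force: 0.0
```

Emit:
play_rows --series '[[0.0, [0, 0, 0], [0, 0, 0]], [0.0, [0, 0, 0], [0, 0, 0]], [0.0, [0, 0, 0], [0, 0, 0]], [0.0, [0, 0, 0], [0, 0, 0]], [0.0, [0, 0, 0], [0, 0, 0]]]' --force 30

```text
t: 4.47
tool_pos: [0.5916, 0.0507, 0.0878]
tool_rot: [-2.441, 0.146, -0.056]
contact_force: [0.6, 0.8, 3.7]
opening: 0.0089
grip_force: 29.4
```

```bash
python3 - <<'E'
from p import *
o=ctrl.get_obs();p0,M0=cur(); zt=M0[:,2]; B=bar(HB,.1)
print(o["t"],o["contact_force"].round(1),o["opening"],o["grip_force"],p0,p0-zt*.014-B)
off=p0-B
plan([(bar(HB,th)+off,M0,0,2) for th in (.2,.3,.4,.5,.6,.7)])
E
```

```text
4.475 [0.6 0.8 3.7] 0.008938774659408455 29.43181872367859 [0.59161694 0.0507051  0.08775408] [ 0.00058919 -0.00064932  0.00140033]
[[0,[0.0,0.1,-0.01],[0.0,0.0,0.0]],[0,[0.0,0.09,0.0],[0.0,0.0,0.0]],[0,[0.0,0.1,0.0],[0.0,0.0,0.0]],[0,[0.0,0.09,0.01],[0.0,0.0,0.0]],[0,[0.0,0.09,0.01],[0.0,0.0,0.0]],[0,[0.0,0.1,0.02],[0.0,0.0,0.0]],[0,[0.0,0.09,0.02],[0.0,0.0,0.0]],[0,[0.0,0.09,0.02],[0.0,0.0,0.0]]]
[[0,[0.0,0.09,0.03],[0.0,0.0,0.0]],[0,[0.0,0.09,0.04],[0.0,0.0,0.0]],[0,[0.0,0.09,0.04],[0.0,0.0,0.0]],[0,[0.0,0.09,0.04],[0.0,0.0,0.0]]]
```

Emit:
play_rows --series '[[0, [0, 0.1, 0], [0, 0, 0]], [0, [0, 0.1, 0], [0, 0, 0]], [0, [0, 0.1, 0], [0, 0, 0]], [0, [0, 0.1, 0.01], [0, 0, 0]], [0, [0, 0.09, 0.01], [0, 0, 0]], [0, [0, 0.09, 0.02], [0, 0, 0]], [0, [0, 0.09, 0.02], [0, 0, 0]], [0, [0, 0.09, 0.02], [0, 0, 0]]]'

```text
t: 5.48
tool_pos: [0.588, 0.0248, 0.0613]
tool_rot: [-2.438, 0.144, -0.054]
contact_force: [-5.0, 1.4, 10.5]
opening: 0.0089
grip_force: 30.3
```

Emit:
play_rows --series '[[0, [0, 0.09, 0.03], [0, 0, 0]], [0, [0, 0.09, 0.04], [0, 0, 0]], [0, [0, 0.09, 0.04], [0, 0, 0]], [0, [0, 0.06, 0.03], [0, 0, 0]], [0, [0, 0, 0], [0, 0, 0]]]'

```text
t: 6.1
tool_pos: [0.5868, 0.0165, 0.0443]
tool_rot: [-2.439, 0.145, -0.054]
contact_force: [-2.7, 1.3, 7.0]
opening: 0.0086
grip_force: 30.4
```

Emit:
play_rows --series '[[0.4, [0, 0, 0], [0, 0, 0]], [0.4, [0, 0, 0], [0, 0, 0]], [0.4, [0, 0, 0], [0, 0, 0]], [0.4, [0, 0, -0.2], [0, 0, 0]], [0.4, [0, 0, -0.6], [0, 0, 0]], [0.4, [0, 0, -0.8], [0, 0, 0]], [0.4, [0, 0, -0.8], [0, 0, 0]]]'

```text
t: 6.98
tool_pos: [0.5774, -0.0611, 0.1368]
tool_rot: [-2.442, 0.146, -0.055]
contact_force: [0.9, -1.4, 0.4]
opening: 0.0343
grip_force: 0.0
```

```bash
python3 - <<'E'
from p import *
print(ctrl.get_obs()["q"].round(2),cur())
s=cam("side");t=cam("top")
S=s["color"][190:260,225:360];T=t["color"][140:280,200:360]
cv2.imwrite("pics/c3.png",np.vstack([cv2.resize(S,(540,280),interpolation=2),cv2.resize(T[:,:],(360,315),interpolation=2)]) if 0 else np.hstack([cv2.resize(S,(405,210),interpolation=2),np.zeros((210,5,3),np.uint8),cv2.resize(T,(240,210),interpolation=2)]))
E
```

```text
[-0.53  0.15  1.78  0.63  1.53  1.03] (array([ 0.57738339, -0.06108074,  0.13682331]), array([[ 0.99279779, -0.09104239,  0.07787061],
       [-0.1197943 , -0.76184578,  0.6365849 ],
       [ 0.00136918, -0.64132854, -0.76726516]]))
```

View pics/c3.png

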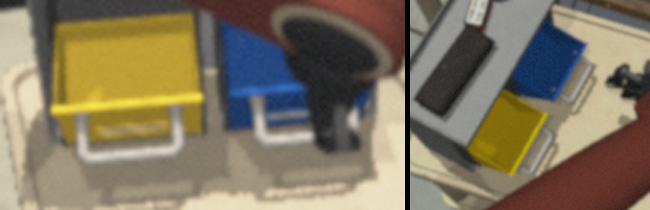

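Blue bin is tipped out like the yellow one; blue bar's left bend is at crop (262,141) side and its ends at (565,100)/(594,68) top.

```bash
python3 - <<'E'
from p import *
np.set_printoptions(precision=4,suppress=True)
s=cam("side");t=cam("top")
S=lambda p:(225+p[0]/3,190+p[1]/3); T=lambda p:(200+(p[0]-410)/1.5,140+p[1]/1.5)
print(tri(s,S((262,141)),t,T((565,100))), plane(t,T((594,68)),.055),plane(t,T((565,100)),.055))
for a in((553,101),(588,45),(505,172),(547,115)): print(plane(t,T(a),.097))
print(bar(HB,.67),bar(HY,.67),inbin(HB,.67,0,0,.1),inbin(HY,.67,0,0,.1))
# colour-based: bin front rim from masks
for n,d in(("side",s),("top",t)):
    h=cv2.cvtColor(d["color"],cv2.COLOR_BGR2HSV)
    for c,lo,hi in(("b",(100,150,40),(125,255,255)),("y",(20,180,60),(35,255,255))):
        m=cv2.inRange(h,lo,hi); m[:, :180]=0; m[:130]=0; m[290:]=0; m[:,360:]=0
        k,l,st,ce=cv2.connectedComponentsWithStats(m); i=1+st[1:,4].argmax(); print(n,c,st[i],cv2.approxPolyDP(cv2.findContours((l==i).astype(np.uint8),0,2)[0][0],2.5,True).reshape(-1,2).tolist())
# collet/mill positions, blobs, on cart
E
```

```text
[0.5507 0.0253 0.045 ] [ 0.6262 -0.0071  0.055 ] [0.5467 0.0238 0.055 ]
[0.5264 0.0382 0.097 ]
[0.6526 0.0139 0.097 ]
[0.3723 0.0736 0.097 ]
[0.4974 0.0393 0.097 ]
[0.5857 0.0084 0.0559] [0.4333 0.0272 0.0559] [0.5888 0.0336 0.0964] [0.4364 0.0524 0.0964]
side b [299 196  30  36 632] [[299, 196], [302, 230], [308, 230], [306, 222], [309, 220], [315, 226], [327, 225], [328, 217], [320, 205]]
side y [ 244  196   48   40 1246] [[287, 196], [248, 199], [246, 202], [245, 199], [244, 223], [260, 223], [261, 226], [255, 226], [257, 235], [261, 229], [279, 229], [279, 224], [273, 223], [284, 221], [290, 226], [287, 227], [290, 232]]
top b [ 269  154   47   53 1403] [[290, 154], [269, 191], [273, 200], [295, 206], [315, 170]]
top y [ 239  200   52   57 1619] [[263, 200], [239, 241], [243, 246], [267, 256], [290, 216]]
```

```bash
python3 - <<'E'
from p import *
p0,M0=cur(); D=down(-7)
print(np.trace(M0.T@D),np.degrees(R.from_matrix(M0.T@D).as_rotvec()))
print([plane(cam("top"),(180+a/2.5,95+c/2.5),.015)[:2].round(3).tolist() for a,c in((480,408),(535,412),(590,255))])
S=plan([((.46,-.13,.15),D,.75,14),((.4245,-.143,.1),D,.75,2),((.4245,-.143,.017),D,.75,4)])
E
```

```text
0.771374067185612 [-31.07993643 -31.2815516  -85.90755555]
[[0.478, -0.209], [0.494, -0.269], [0.696, -0.276]]
[[0.75,[-0.15,0.08,-0.09],[-0.28,-0.28,-0.77]],[0.75,[-0.16,0.06,-0.09],[-0.28,-0.28,-0.77]],[0.75,[-0.17,0.05,-0.08],[-0.28,-0.28,-0.77]],[0.75,[-0.18,0.03,-0.07],[-0.28,-0.28,-0.77]],[0.75,[-0.19,0.02,-0.06],[-0.28,-0.28,-0.77]],[0.75,[-0.19,0.0,-0.05],[-0.28,-0.28,-0.76]],[0.75,[-0.19,-0.02,-0.05],[-0.28,-0.28,-0.77]],[0.75,[-0.19,-0.04,-0.04],[-0.28,-0.28,-0.76]]]
[[0.75,[-0.19,-0.06,-0.03],[-0.28,-0.28,-0.77]],[0.75,[-0.18,-0.08,-0.03],[-0.28,-0.28,-0.76]],[0.75,[-0.17,-0.09,-0.02],[-0.28,-0.28,-0.77]],[0.75,[-0.16,-0.11,-0.02],[-0.28,-0.27,-0.76]],[0.75,[-0.15,-0.13,-0.03],[-0.28,-0.28,-0.76]],[0.75,[-0.13,-0.14,-0.02],[-0.29,-0.27,-0.77]],[0.75,[-0.17,-0.34,0.5],[0.0,0.0,0.0]],[0.75,[-0.17,-0.33,0.5],[0.0,0.0,0.0]]]
[[0.75,[0.0,0.0,0.41],[0.0,0.0,0.0]],[0.75,[0.0,0.0,0.42],[0.0,0.0,0.0]],[0.75,[0.0,0.0,0.41],[0.0,0.0,0.0]],[0.75,[-0.01,-0.01,0.42],[0.0,0.0,0.0]]]
```

Emit:
play_rows --series '[[0.75, [-0.15, 0.08, -0.09], [-0.28, -0.28, -0.77]], [0.75, [-0.16, 0.06, -0.09], [-0.28, -0.28, -0.77]], [0.75, [-0.17, 0.05, -0.08], [-0.28, -0.28, -0.77]], [0.75, [-0.18, 0.03, -0.07], [-0.28, -0.28, -0.77]], [0.75, [-0.19, 0.02, -0.06], [-0.28, -0.28, -0.77]], [0.75, [-0.19, 0, -0.05], [-0.28, -0.28, -0.76]], [0.75, [-0.19, -0.02, -0.05], [-0.28, -0.28, -0.77]], [0.75, [-0.19, -0.04, -0.04], [-0.28, -0.28, -0.76]]]'

```text
t: 8.32
tool_pos: [0.5104, -0.1, 0.1434]
tool_rot: [-2.593, -1.105, -0.025]
contact_force: [-0.4, -0.4, 0.3]
opening: 0.0641
grip_force: 0.0
```

Emit:
play_rows --series '[[0.75, [-0.19, -0.06, -0.03], [-0.28, -0.28, -0.77]], [0.75, [-0.18, -0.08, -0.03], [-0.28, -0.28, -0.76]], [0.75, [-0.17, -0.09, -0.02], [-0.28, -0.28, -0.77]], [0.75, [-0.16, -0.11, -0.02], [-0.28, -0.27, -0.76]], [0.75, [-0.15, -0.13, -0.03], [-0.28, -0.28, -0.76]], [0.75, [-0.13, -0.14, -0.02], [-0.29, -0.27, -0.77]], [0.75, [-0.17, -0.34, 0.5], [0, 0, 0]], [0.75, [-0.17, -0.33, 0.5], [0, 0, 0]]]'

```text
t: 9.32
tool_pos: [0.4247, -0.1427, 0.0996]
tool_rot: [2.351, 2.082, 0.002]
contact_force: [-0.5, -0.7, 0.7]
opening: 0.064
grip_force: 0.0
```

```bash
python3 - <<'E'
from p import *
print(ctrl.get_obs()["q"].round(2),cur()[0]); D=down(-7)
S=plan([((.4245,-.143,.017),D,.75,4)])
E
```

```text
[-0.49 -0.27  2.14  0.    1.27 -0.37] [ 0.4246889  -0.14273701  0.09956972]
[[0.75,[0.0,0.0,0.41],[0.0,0.0,0.0]],[0.75,[0.0,0.0,0.41],[0.0,0.0,0.0]],[0.75,[0.0,0.0,0.42],[0.01,0.0,0.0]],[0.75,[-0.01,-0.01,0.41],[0.0,0.0,0.01]]]
```

Emit:
play_rows --series '[[0.75, [0, 0, 0.41], [0, 0, 0]], [0.75, [0, 0, 0.41], [0, 0, 0]], [0.75, [0, 0, 0.41], [0, 0, 0]], [0.75, [0, 0, 0.42], [0, 0, 0]], [0.75, [0, 0, 0], [0, 0, 0]], [0, [0, 0, 0], [0, 0, 0]], [0, [0, 0, 0], [0, 0, 0]], [0, [0, 0, 0], [0, 0, 0]]]' --force 40

```text
t: 10.32
tool_pos: [0.4265, -0.144, 0.0198]
tool_rot: [2.351, 2.079, 0.003]
contact_force: [-1.6, -0.1, 5.0]
opening: 0.03
grip_force: 39.6
```

Emit:
play_rows --series '[[0, [0, 0, 0], [0, 0, 0]], [0, [0, 0, -0.2], [0, 0, 0]], [0, [0, 0, -0.6], [0, 0, 0]], [0, [0, 0, -0.8], [0, 0, 0]], [0, [0, 0, -0.8], [0, 0, 0]], [0, [0, 0, -0.8], [0, 0, 0]]]'

```text
t: 11.08
tool_pos: [0.4252, -0.1435, 0.1802]
tool_rot: [2.351, 2.079, 0.003]
contact_force: [0.5, -0.8, -1.2]
opening: 0.0305
grip_force: 39.9
```

```bash
python3 - <<'E'
from p import *
o=ctrl.get_obs(); print(o["opening"],o["grip_force"],cur()[0])
th=.68; A=ori(32,'w'); zt=A[:,2]
fl=inbin(HB,th,.034,.022,.003); tip=fl-zt*.019
print(tip)
S=plan([((.52,-.12,.24),A,0,7),(tip-zt*.12,A,0,6),(tip-zt*.02,A,0,4),(tip,A,0,3)])
E
```

```text
0.030544788198885245 39.89829518599436 [ 0.42523103 -0.14354062  0.18017532]
[0.620001   0.10689355 0.05782459]
[[0,[0.1,0.26,-0.17],[0.0,0.57,0.0]],[0,[0.11,0.26,-0.16],[0.0,0.57,0.0]],[0,[0.13,0.26,-0.15],[0.01,0.57,0.0]],[0,[0.14,0.26,-0.14],[0.0,0.57,0.0]],[0,[0.15,0.26,-0.13],[0.01,0.58,0.0]],[0,[0.16,0.26,-0.12],[0.0,0.57,0.0]],[0,[0.16,0.27,-0.11],[0.01,0.58,0.0]],[0,[0.35,0.24,0.53],[0.0,0.0,0.0]]]
[[0,[0.35,0.24,0.53],[0.0,0.0,0.0]],[0,[0.35,0.24,0.54],[0.0,0.0,0.0]],[0,[0.35,0.24,0.53],[0.0,0.0,0.0]],[0,[0.35,0.24,0.54],[0.0,0.0,0.0]],[0,[0.34,0.23,0.53],[0.0,0.0,0.0]],[0,[0.0,0.0,0.5],[0.0,0.0,0.0]],[0,[0.0,0.0,0.5],[0.0,0.0,0.0]],[0,[0.0,0.0,0.5],[0.0,0.0,0.0]]]
[[0,[0.0,0.0,0.5],[0.0,0.0,0.0]],[0,[0.0,0.0,0.13],[0.0,0.0,0.0]],[0,[0.0,0.0,0.14],[0.0,0.0,0.0]],[0,[0.0,0.0,0.13],[0.0,0.0,0.0]]]
```

Emit:
play_rows --series '[[0, [0.1, 0.26, -0.17], [0, 0.57, 0]], [0, [0.11, 0.26, -0.16], [0, 0.57, 0]], [0, [0.13, 0.26, -0.15], [0, 0.57, 0]], [0, [0.14, 0.26, -0.14], [0, 0.57, 0]], [0, [0.15, 0.26, -0.13], [0, 0.57, 0]], [0, [0.16, 0.26, -0.12], [0, 0.57, 0]], [0, [0.16, 0.27, -0.11], [0, 0.58, 0]], [0, [0.35, 0.24, 0.53], [0, 0, 0]]]'

```text
t: 12.08
tool_pos: [0.5371, -0.0951, 0.2263]
tool_rot: [-2.038, -1.798, -0.588]
contact_force: [0.3, -0.1, -1.2]
opening: 0.0307
grip_force: 39.9
```

Emit:
play_rows --series '[[0, [0.35, 0.24, 0.53], [0, 0, 0]], [0, [0.35, 0.24, 0.53], [0, 0, 0]], [0, [0.35, 0.24, 0.53], [0, 0, 0]], [0, [0.35, 0.24, 0.53], [0, 0, 0]], [0, [0.35, 0.24, 0.53], [0, 0, 0]], [0, [0, 0, 0], [0, 0, 0]]]'

```text
t: 12.82
tool_pos: [0.6125, 0.0447, 0.1579]
tool_rot: [-2.03, -1.8, -0.582]
contact_force: [-0.2, 0.6, -1.9]
opening: 0.0305
grip_force: 40.0
```

```bash
python3 - <<'E'
from p import *
o=ctrl.get_obs(); print(o["t"],o["q"].round(2),o["opening"],cur()[0],o["contact_force"])
th=.68; A=ori(32,'w'); zt=A[:,2]
fl=inbin(HB,th,.037,.022,.003); tip=fl-zt*.019
s=cam("side"); crop(s,225,110,385,260,3.6,"pics/s4.png")
S=plan([(tip-zt*.02,A,0,4),(tip,A,0,3)])
E
```

```text
12.825 [-0.29  0.1   1.76  0.56  1.41 -0.3 ] 0.030508447421484848 [0.61254917 0.04465487 0.15794806] [-0.15476504  0.6222406  -1.87193607]
[[0,[0.02,0.0,0.49],[0.0,0.0,0.0]],[0,[0.02,0.0,0.5],[0.0,0.0,0.0]],[0,[0.02,-0.01,0.49],[0.0,0.0,0.01]],[0,[0.01,0.0,0.5],[0.01,0.01,0.0]],[0,[0.0,0.0,0.13],[0.0,0.0,0.0]],[0,[0.0,0.0,0.13],[0.0,0.0,0.0]],[0,[0.0,0.0,0.14],[0.0,0.0,0.0]]]
```

View pics/s4.png

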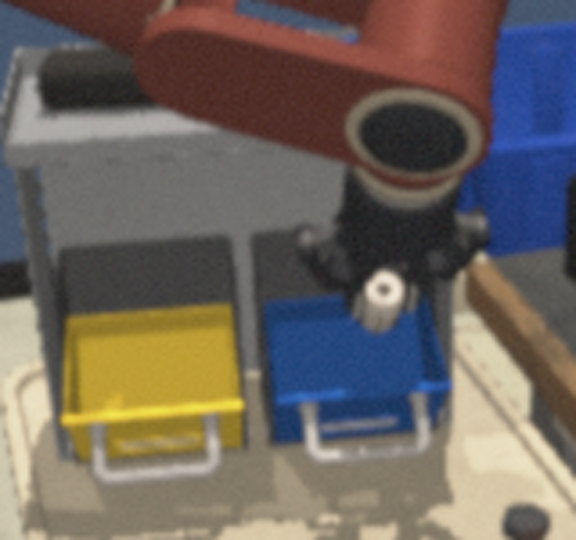

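The big collet is held at crop (383,290) above the open blue bin, right of its middle. Lowering it.

Emit:
play_rows --series '[[0, [0.02, -0.02, 0.49], [0, 0, 0]], [0, [0.02, -0.02, 0.5], [0, 0, 0]], [0, [0.02, 0, 0.49], [0, 0, 0]], [0, [0.01, 0, 0.2], [0, 0, 0]], [0, [0, 0, 0], [0, 0, 0]]]'

```text
t: 13.5
tool_pos: [0.6172, 0.0899, 0.09]
tool_rot: [-2.033, -1.799, -0.585]
contact_force: [-1.5, -0.6, -0.6]
opening: 0.0304
grip_force: 39.9
```

Emit:
play_rows --series '[[0, [0, 0, 0.15], [0, 0, 0]], [0, [0, 0, 0.15], [0, 0, 0]], [0, [0, 0, 0], [0, 0, 0]]]'

```text
t: 13.88
tool_pos: [0.6179, 0.0984, 0.0766]
tool_rot: [-2.032, -1.798, -0.584]
contact_force: [-0.0, 0.4, -0.6]
opening: 0.0306
grip_force: 40.0
```

Emit:
play_rows --series '[[0, [0, 0, 0.12], [0, 0, 0]], [0, [0, 0, 0.12], [0, 0, 0]], [0, [0, 0, 0], [0, 0, 0]]]'

```text
t: 14.25
tool_pos: [0.6186, 0.1049, 0.0663]
tool_rot: [-2.032, -1.798, -0.584]
contact_force: [-0.2, 1.3, -0.7]
opening: 0.0303
grip_force: 40.0
```

Emit:
play_rows --series '[[0, [0, 0, 0.06], [0, 0, 0]], [0, [0, 0, 0.05], [0, 0, 0]], [0, [0, 0, 0], [0, 0, 0]]]'

```text
t: 14.62
tool_pos: [0.6188, 0.1078, 0.0621]
tool_rot: [-2.031, -1.799, -0.584]
contact_force: [-3.3, 1.7, -0.6]
opening: 0.0303
grip_force: 41.5
```

Emit:
play_rows --series '[[0, [0, 0, 0.05], [0, 0, 0]], [0, [0, 0, 0], [0, 0, 0]]]'

```text
t: 14.88
tool_pos: [0.619, 0.1081, 0.0615]
tool_rot: [-2.031, -1.8, -0.583]
contact_force: [-11.2, -5.2, 9.4]
opening: 0.03
grip_force: 42.6
```

Emit:
play_rows --series '[[0, [0, -0.06, -0.03], [0, 0, 0]], [0, [0, -0.06, 0], [0, 0, 0]], [0, [0, 0, 0.01], [0, 0, 0]]]'

```text
t: 15.25
tool_pos: [0.6138, 0.1085, 0.0613]
tool_rot: [-2.033, -1.8, -0.585]
contact_force: [-2.3, -3.9, 3.4]
opening: 0.03
grip_force: 42.3
```

Emit:
play_rows --series '[[0.37, [0, 0, 0], [0, 0, 0]], [0.39, [0, 0, 0], [0, 0, 0]], [0.42, [0, 0, 0], [0, 0, 0]], [0.45, [0, 0, 0], [0, 0, 0]], [0.45, [0, 0, 0], [0, 0, 0]]]'

```text
t: 15.88
tool_pos: [0.6136, 0.109, 0.061]
tool_rot: [-2.033, -1.799, -0.585]
contact_force: [0.8, 0.0, 0.6]
opening: 0.0385
grip_force: 0.0
```

Emit:
play_rows --series '[[0.45, [0, 0, -0.1], [0, 0, 0]], [0.45, [0, 0, -0.2], [0, 0, 0]], [0.45, [0, 0, -0.3], [0, 0, 0]], [0.45, [0, 0, -0.5], [0, 0, 0]], [0.45, [0, 0, -0.8], [0, 0, 0]], [0.45, [0, 0, -0.8], [0, 0, 0]]]'

```text
t: 16.62
tool_pos: [0.6045, 0.0369, 0.1776]
tool_rot: [-2.033, -1.799, -0.586]
contact_force: [0.5, -0.0, 0.4]
opening: 0.0383
grip_force: 0.0
```

```bash
python3 - <<'E'
from p import *
o=ctrl.get_obs(); print(o["t"],cur()[0],o["contact_force"])
D=down(-7)
S=plan([((.6,-.10,.22),D,.6,7),((.606,-.266,.10),D,.6,5),((.606,-.266,.017),D,.6,4)])
E
```

```text
16.625 [0.60446295 0.0368923  0.17762537] [ 0.50221027 -0.02934946  0.38964317]
[[0.6,[-0.27,0.04,-0.31],[0.0,-0.57,0.0]],[0.6,[-0.29,0.04,-0.29],[0.0,-0.57,0.0]],[0.6,[-0.31,0.03,-0.26],[0.01,-0.57,0.0]],[0.6,[-0.33,0.03,-0.24],[0.0,-0.57,0.0]],[0.6,[-0.35,0.04,-0.21],[0.01,-0.57,0.0]],[0.6,[-0.37,0.03,-0.18],[0.0,-0.57,0.0]],[0.6,[-0.37,0.04,-0.15],[0.01,-0.57,0.0]],[0.6,[-0.66,0.1,0.48],[0.0,0.0,0.0]]]
[[0.6,[-0.66,0.11,0.48],[0.0,0.0,0.0]],[0.6,[-0.66,0.1,0.48],[0.0,0.0,0.0]],[0.6,[-0.65,0.11,0.48],[0.0,0.0,0.0]],[0.6,[-0.66,0.1,0.48],[0.0,0.0,0.0]],[0.6,[0.0,0.0,0.41],[0.0,0.0,0.0]],[0.6,[0.0,0.0,0.42],[0.0,0.0,0.0]],[0.6,[0.0,0.0,0.41],[0.0,0.0,0.0]],[0.6,[0.0,0.0,0.42],[0.0,0.0,0.0]]]
```

Emit:
play_rows --series '[[0.6, [-0.27, 0.04, -0.31], [0, -0.57, 0]], [0.6, [-0.29, 0.04, -0.29], [0, -0.57, 0]], [0.6, [-0.31, 0.03, -0.26], [0, -0.57, 0]], [0.6, [-0.33, 0.03, -0.24], [0, -0.57, 0]], [0.6, [-0.35, 0.04, -0.21], [0, -0.57, 0]], [0.6, [-0.37, 0.03, -0.18], [0, -0.57, 0]], [0.6, [-0.37, 0.04, -0.15], [0, -0.57, 0]], [0.6, [-0.66, 0.1, 0.48], [0, 0, 0]]]'

```text
t: 17.62
tool_pos: [0.6034, -0.1323, 0.1988]
tool_rot: [2.345, 2.078, 0.01]
contact_force: [-0.5, -0.2, 0.8]
opening: 0.0511
grip_force: 0.0
```

Emit:
play_rows --series '[[0.6, [-0.66, 0.11, 0.48], [0, 0, 0]], [0.6, [-0.66, 0.1, 0.48], [0, 0, 0]], [0.6, [-0.65, 0.11, 0.48], [0, 0, 0]], [0.6, [-0.66, 0.1, 0.48], [0, 0, 0]], [0.6, [0, 0, 0], [0, 0, 0]]]'

```text
t: 18.25
tool_pos: [0.6045, -0.2669, 0.0962]
tool_rot: [-2.356, -2.075, -0.002]
contact_force: [0.4, 0.7, 0.1]
opening: 0.0514
grip_force: 0.0
```

```bash
python3 - <<'E'
from p import *
o=ctrl.get_obs(); print(o["t"],cur()[0],o["contact_force"])
s=cam("side"); 
a=cv2.resize(s["color"][180:250,280:350],(350,350),interpolation=2);b=cv2.resize(s["color"][270:340,330:400],(350,350),interpolation=2)
cv2.imwrite("pics/s5.png",np.hstack([a,b]))
S=plan([((.606,-.266,.017),down(-7),.6,4)])
E
```

```text
18.25 [ 0.60448964 -0.26689689  0.09623804] [0.36219328 0.74011488 0.09878802]
[[0.6,[0.0,0.0,0.4],[0.0,0.0,-0.01]],[0.6,[0.0,0.0,0.4],[0.0,0.0,0.0]],[0.6,[0.0,0.0,0.41],[0.01,-0.01,-0.01]],[0.6,[0.0,0.01,0.4],[0.0,0.0,0.0]]]
```

View pics/s5.png

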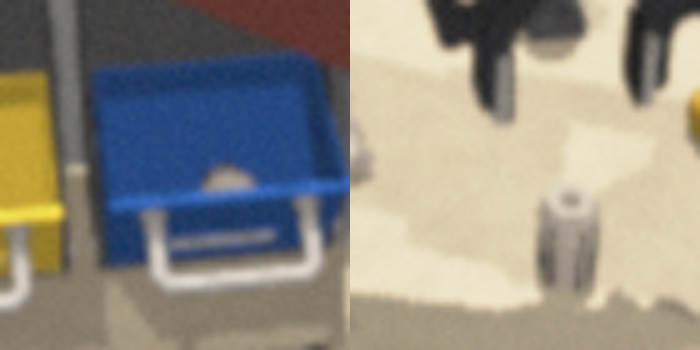

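Left: the big collet's top shows at crop (230,180) behind the blue bin's front rim (rim from 107 to 350). Right: the small collet (568,240) is centred under the fingers.

```bash
python3 - <<'E'
from p import *
s=cam("side")
for y in(0,.01,.02): print(y,[proj(s,inbin(HB,.68,x,y,z)).round(1).tolist() for x,z in((.018,.045),(.018,.03),(.035,.035))])
for y in(-.065,.065): print(y,proj(s,inbin(HB,.68,0,y,.1)).round(1),"rim")
print("barmid",proj(s,bar(HB,.68)),"seen",280+235/5,180+278/5)
E
```

```text
0 [[321.1, 218.2], [320.7, 219.9], [320.0, 213.8]]
0.01 [[324.6, 217.9], [324.1, 219.6], [323.4, 213.5]]
0.02 [[328.0, 217.5], [327.5, 219.2], [326.8, 213.1]]
-0.065 [299.8 220.3] rim
0.065 [347.4 215.3] rim
barmid [325.61595032 235.43598261] seen 327.0 235.6
```

Emit:
play_rows --series '[[0.6, [0, 0, 0.4], [0, 0, 0]], [0.6, [0, 0, 0.4], [0, 0, 0]], [0.6, [0, 0, 0.4], [0, 0, 0]], [0.6, [0, 0, 0.4], [0, 0, 0]], [0.6, [0, 0, 0], [0, 0, 0]], [0, [0, 0, 0], [0, 0, 0]], [0, [0, 0, 0], [0, 0, 0]], [0, [0, 0, 0], [0, 0, 0]]]'

```text
t: 19.35
tool_pos: [0.6072, -0.2655, 0.0191]
tool_rot: [2.351, 2.078, 0.005]
contact_force: [-0.3, 0.1, 1.4]
opening: 0.0234
grip_force: 39.4
```

Emit:
play_rows --series '[[0, [0, 0, 0], [0, 0, 0]], [0, [0, 0, -0.2], [0, 0, 0]], [0, [0, 0, -0.6], [0, 0, 0]], [0, [0, 0, -0.8], [0, 0, 0]], [0, [0, 0, -0.8], [0, 0, 0]], [0, [0, 0, -0.8], [0, 0, 0]]]'

```text
t: 20.1
tool_pos: [0.6055, -0.2649, 0.1794]
tool_rot: [2.353, 2.08, 0.004]
contact_force: [0.3, -0.6, -1.6]
opening: 0.0236
grip_force: 39.3
```

```bash
python3 - <<'E'
from p import *
th=.68; A0=ori(32,'w'); a=np.radians(25); zt=A0[:,2]; u=np.cos(np.radians(32))*b+np.sin(np.radians(32))*Z
y=np.cos(a)*w+np.sin(a)*u; A=np.column_stack([np.cross(y,zt),y,zt])
fl=inbin(HB,th,.043,-.016,.003); tip=fl-zt*.019
print(tip)
S=plan([((.57,-.12,.22),A,0,7),(tip-zt*.12,A,0,6),(tip-zt*.02,A,0,4),(tip-zt*.005,A,0,2)])
E
```

```text
[0.58313711 0.11847058 0.06348373]
[[0,[0.4,-0.15,-0.12],[-0.12,0.56,-0.43]],[0,[0.41,-0.13,-0.09],[-0.12,0.56,-0.44]],[0,[0.43,-0.1,-0.05],[-0.12,0.56,-0.43]],[0,[0.44,-0.07,-0.02],[-0.12,0.56,-0.44]],[0,[0.44,-0.04,0.01],[-0.12,0.56,-0.43]],[0,[0.44,-0.02,0.04],[-0.13,0.57,-0.44]],[0,[0.43,0.01,0.08],[-0.12,0.56,-0.43]],[0,[0.38,0.12,0.46],[0.0,0.0,0.0]]]
[[0,[0.38,0.12,0.46],[0.0,0.0,0.0]],[0,[0.38,0.12,0.46],[0.0,0.0,0.0]],[0,[0.38,0.12,0.47],[0.0,0.0,0.0]],[0,[0.39,0.12,0.46],[0.0,0.0,0.0]],[0,[0.38,0.11,0.47],[0.0,0.0,0.0]],[0,[0.0,0.0,0.5],[0.0,0.0,0.0]],[0,[0.0,0.0,0.5],[0.0,0.0,0.0]],[0,[0.0,0.0,0.5],[0.0,0.0,0.0]]]
[[0,[0.0,0.0,0.5],[0.0,0.0,0.0]],[0,[0.0,0.0,0.15],[0.0,0.0,0.0]],[0,[0.0,0.01,0.15],[0.0,0.0,0.0]]]
```

Emit:
play_rows --series '[[0, [0.4, -0.15, -0.12], [-0.12, 0.56, -0.43]], [0, [0.41, -0.13, -0.09], [-0.12, 0.56, -0.44]], [0, [0.43, -0.1, -0.05], [-0.12, 0.56, -0.43]], [0, [0.44, -0.07, -0.02], [-0.12, 0.56, -0.44]], [0, [0.44, -0.04, 0.01], [-0.12, 0.56, -0.43]], [0, [0.44, -0.02, 0.04], [-0.13, 0.57, -0.44]], [0, [0.43, 0.01, 0.08], [-0.12, 0.56, -0.43]], [0, [0.38, 0.12, 0.46], [0, 0, 0]]]'

```text
t: 21.1
tool_pos: [0.5715, -0.0919, 0.2101]
tool_rot: [-1.641, -2.255, -0.699]
contact_force: [0.6, 0.4, -0.3]
opening: 0.0236
grip_force: 39.4
```

Emit:
play_rows --series '[[0, [0.38, 0.12, 0.46], [0, 0, 0]], [0, [0.38, 0.12, 0.46], [0, 0, 0]], [0, [0.38, 0.12, 0.46], [0, 0, 0]], [0, [0.38, 0.12, 0.47], [0, 0, 0]], [0, [0.38, 0.12, 0.47], [0, 0, 0]], [0, [0, 0, 0], [0, 0, 0]]]'

```text
t: 21.85
tool_pos: [0.575, 0.0563, 0.1625]
tool_rot: [-1.635, -2.255, -0.696]
contact_force: [0.6, 0.0, -0.8]
opening: 0.0239
grip_force: 39.4
```

```bash
cat > pl2.py <<'E'
from p import *
o=ctrl.get_obs(); print(o["t"],o["opening"],cur()[0],o["contact_force"])
th=.68; A0=ori(32,'w'); a=np.radians(25); zt=A0[:,2]; u=np.cos(np.radians(32))*b+np.sin(np.radians(32))*Z
y=np.cos(a)*w+np.sin(a)*u; A=np.column_stack([np.cross(y,zt),y,zt])
fl=inbin(HB,th,.043,-.016,.003); tip=fl-zt*.019
S=plan([(tip-zt*.02,A,0,4),(tip-zt*.007,A,0,2),(tip,A,0,2)])
E
python3 pl2.py
```

```text
21.85 0.023898260409108692 [0.57499132 0.05627932 0.16254699] [ 0.55253858  0.04392777 -0.82058053]
[[0,[0.0,0.01,0.49],[-0.01,0.0,0.0]],[0,[0.0,0.0,0.48],[0.0,0.0,0.0]],[0,[0.0,0.0,0.49],[-0.01,0.0,0.0]],[0,[0.01,0.01,0.48],[0.0,-0.01,0.01]],[0,[0.0,0.0,0.13],[0.0,0.0,0.0]],[0,[0.0,0.0,0.13],[0.0,0.0,0.0]],[0,[0.0,0.0,0.07],[0.0,0.0,0.0]],[0,[0.0,0.0,0.07],[0.0,0.0,0.0]]]
```

Emit:
play_rows --series '[[0, [0, 0, 0.49], [0, 0, 0]], [0, [0, 0, 0.48], [0, 0, 0]], [0, [0, 0, 0.48], [0, 0, 0]], [0, [0, 0, 0.4], [0, 0, 0]], [0, [0, 0, 0], [0, 0, 0]]]'

```text
t: 22.48
tool_pos: [0.5812, 0.1035, 0.0835]
tool_rot: [-1.638, -2.253, -0.696]
contact_force: [-0.6, -0.2, -1.6]
opening: 0.0238
grip_force: 39.4
```

Emit:
play_rows --series '[[0, [0, 0, 0.12], [0, 0, 0]], [0, [0, 0, 0.12], [0, 0, 0]], [0, [0, 0, 0.06], [0, 0, 0]], [0, [0, 0, 0], [0, 0, 0]]]'

```text
t: 22.98
tool_pos: [0.5832, 0.1112, 0.0721]
tool_rot: [-1.639, -2.255, -0.698]
contact_force: [-0.5, 0.3, -1.0]
opening: 0.0236
grip_force: 39.4
```

Emit:
play_rows --series '[[0, [0, 0, 0.07], [0, 0, 0]], [0, [0, 0, 0.07], [0, 0, 0]], [0, [0, 0, 0], [0, 0, 0]]]'

```text
t: 23.35
tool_pos: [0.5867, 0.1147, 0.0692]
tool_rot: [-1.641, -2.257, -0.706]
contact_force: [4.0, -0.1, 5.9]
opening: 0.0235
grip_force: 41.7
```

Emit:
play_rows --series '[[0, [0, 0, 0.05], [0, 0, 0]], [0, [0, 0, 0], [0, 0, 0]]]'

```text
t: 23.6
tool_pos: [0.5886, 0.1153, 0.0682]
tool_rot: [-1.643, -2.26, -0.709]
contact_force: [6.9, -1.7, 5.7]
opening: 0.0235
grip_force: 42.9
```

Emit:
play_rows --series '[[0, [0.03, 0.1, -0.03], [0, 0, 0]], [0, [0, 0, 0.03], [0, 0, 0]], [0, [0, 0, 0], [0, 0, 0]]]'

```text
t: 23.98
tool_pos: [0.59, 0.1183, 0.0668]
tool_rot: [-1.642, -2.257, -0.702]
contact_force: [7.5, -1.1, 1.7]
opening: 0.0237
grip_force: 42.9
```

Emit:
play_rows --series '[[0, [0, 0, 0.05], [0, 0, 0]], [0, [0, 0, 0], [0, 0, 0]]]'

```text
t: 24.22
tool_pos: [0.5905, 0.1188, 0.0658]
tool_rot: [-1.641, -2.259, -0.702]
contact_force: [3.7, -5.7, 6.1]
opening: 0.0236
grip_force: 43.6
```

Emit:
play_rows --series '[[0.29, [0, 0, 0], [0, 0, 0]], [0.31, [0, 0, 0], [0, 0, 0]], [0.34, [0, 0, 0], [0, 0, 0]], [0.37, [0, 0, 0], [0, 0, 0]], [0.37, [0, 0, 0], [0, 0, 0]]]'

```text
t: 24.85
tool_pos: [0.5933, 0.1182, 0.0675]
tool_rot: [-1.645, -2.262, -0.708]
contact_force: [9.5, -7.2, 8.2]
opening: 0.0316
grip_force: 0.1
```

Emit:
play_rows --series '[[0.37, [0, 0, -0.1], [0, 0, 0]], [0.37, [0, 0, -0.2], [0, 0, 0]], [0.37, [0, 0, -0.3], [0, 0, 0]], [0.37, [0, 0, -0.5], [0, 0, 0]], [0.37, [0, 0, -0.8], [0, 0, 0]], [0.37, [0, 0, -0.8], [0, 0, 0]]]'

```text
t: 25.6
tool_pos: [0.5785, 0.0484, 0.1792]
tool_rot: [-1.638, -2.254, -0.697]
contact_force: [-0.2, -0.4, -0.5]
opening: 0.0319
grip_force: 0.0
```

```bash
python3 - <<'E'
from p import *
o=ctrl.get_obs(); print(o["t"],cur()[0],o["q"].round(2))
md=np.array([.539,-.1415]); v=np.array([.001,-.092]); ym=np.degrees(np.arctan2(v[1],v[0])); print(ym)
p0,M0=cur(); 
for yw in(ym+90,ym-90): print(yw,np.degrees(R.from_matrix(M0.T@down(yw)).as_rotvec()).round(0))
D=down(ym+90)
S=plan([((.57,-.08,.20),D,.6,7),((*md,.10),D,.6,4),((*md,.004),D,.6,5)])
E
```

```text
25.6 [0.57852871 0.04838522 0.17918328] [-0.3  -0.    1.83  0.55  1.45 -0.73]
-89.37724431279368
0.6227556872063218 [  9. -31.  17.]
-179.37724431279366 [  44.   13. -157.]
[[0.6,[-0.26,-0.1,-0.24],[0.16,-0.55,0.3]],[0.6,[-0.28,-0.09,-0.22],[0.16,-0.55,0.3]],[0.6,[-0.31,-0.09,-0.2],[0.16,-0.55,0.3]],[0.6,[-0.32,-0.08,-0.17],[0.16,-0.55,0.3]],[0.6,[-0.34,-0.07,-0.15],[0.16,-0.55,0.3]],[0.6,[-0.35,-0.05,-0.12],[0.16,-0.55,0.31]],[0.6,[-0.36,-0.04,-0.08],[0.16,-0.55,0.3]],[0.6,[-0.31,-0.16,0.5],[0.0,0.0,0.0]]]
[[0.6,[-0.3,-0.16,0.5],[0.0,0.0,0.0]],[0.6,[-0.31,-0.16,0.5],[0.0,0.0,0.0]],[0.6,[-0.3,-0.15,0.5],[0.0,0.0,0.0]],[0.6,[0.0,0.0,0.38],[0.0,0.0,0.0]],[0.6,[0.0,0.0,0.38],[0.0,0.0,0.0]],[0.6,[0.0,0.0,0.39],[0.0,0.0,0.0]],[0.6,[0.0,0.0,0.38],[0.0,0.0,0.0]],[0.6,[0.0,0.0,0.39],[0.0,0.0,0.0]]]
```

Emit:
play_rows --series '[[0.6, [-0.26, -0.1, -0.24], [0.16, -0.55, 0.3]], [0.6, [-0.28, -0.09, -0.22], [0.16, -0.55, 0.3]], [0.6, [-0.31, -0.09, -0.2], [0.16, -0.55, 0.3]], [0.6, [-0.32, -0.08, -0.17], [0.16, -0.55, 0.3]], [0.6, [-0.34, -0.07, -0.15], [0.16, -0.55, 0.3]], [0.6, [-0.35, -0.05, -0.12], [0.16, -0.55, 0.31]], [0.6, [-0.36, -0.04, -0.08], [0.16, -0.55, 0.3]], [0.6, [-0.31, -0.16, 0.5], [0, 0, 0]]]'

```text
t: 26.6
tool_pos: [0.5646, -0.0954, 0.1769]
tool_rot: [2.204, 2.231, 0.004]
contact_force: [0.2, -0.5, -0.1]
opening: 0.0511
grip_force: 0.0
```

Emit:
play_rows --series '[[0.6, [-0.3, -0.16, 0.5], [0, 0, 0]], [0.6, [-0.31, -0.16, 0.5], [0, 0, 0]], [0.6, [-0.3, -0.15, 0.5], [0, 0, 0]], [0.6, [0, 0, 0], [0, 0, 0]]]'

```text
t: 27.1
tool_pos: [0.5376, -0.1408, 0.0966]
tool_rot: [-2.208, -2.228, 0.002]
contact_force: [-0.5, 0.3, 0.2]
opening: 0.0514
grip_force: 0.0
```

```bash
python3 - <<'E'
from p import *
o=ctrl.get_obs(); print(o["t"],cur()[0])
s=cam("side"); c=s["color"][195:225,296:355].astype(int)
m=(c[...,0]-c[...,2]<45)&(c.max(2)>90)
print("\n".join("".join("#" if v else "." for v in r) for r in m))
cv2.imwrite("pics/s6.png",cv2.resize(s["color"][180:340,225:400],None,fx=3.5,fy=3.5,interpolation=2))
S=plan([((.539,-.1415,.004),down(.6),.6,5)])
E
```

```text
27.1 [ 0.53758312 -0.14075731  0.09658377]
.............############################.............#####
.............############################.............#####
..............#########################...............#####
................######################................#####
..................##################..................#####
.....................###########......................#####
......................................................#####
......................................................#####
..................................................#...#####
...................................................#..#####
...................................................#..#####
#..................................................#..#####
......................................................#####
....................................................#.#####
....................................................#.#####
#....................................................######
#....................................................######
#....................................
[... 229 characters left out ...]
......................###########
#...............................................####...####
##.......................................................##
##.......................................................##
##........................................................#
##........................................................#
##...###.....................................##...........#
###.###......................................###..........#
#######.....................................####.........##
[[0.6,[0.0,0.0,0.38],[0.0,0.0,0.0]],[0.6,[0.0,0.0,0.38],[0.0,0.0,0.0]],[0.6,[-0.01,0.0,0.38],[0.0,0.0,0.0]],[0.6,[0.0,0.0,0.37],[0.0,-0.01,0.0]],[0.6,[-0.01,0.0,0.38],[-0.01,0.0,-0.01]]]
```

View pics/s6.png

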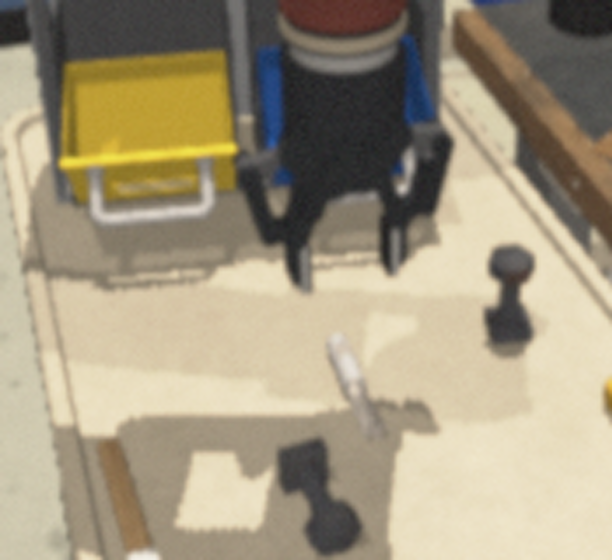

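The hand hides the blue bin, but the mill at crop (355,385) lies between the finger lines (300–395) as planned. Gripping it.

Emit:
play_rows --series '[[0.6, [0, 0, 0.38], [0, 0, 0]], [0.6, [0, 0, 0.38], [0, 0, 0]], [0.6, [0, 0, 0.38], [0, 0, 0]], [0.6, [0, 0, 0.37], [0, 0, 0]], [0.6, [0, 0, 0.35], [0, 0, 0]], [0.6, [0, 0, 0], [0, 0, 0]], [0, [0, 0, 0], [0, 0, 0]], [0, [0, 0, 0], [0, 0, 0]]]'

```text
t: 28.15
tool_pos: [0.5412, -0.1412, 0.0071]
tool_rot: [2.208, 2.232, 0.003]
contact_force: [0.7, 0.1, 7.7]
opening: 0.0154
grip_force: 11.0
```

Emit:
play_rows --series '[[0, [0, 0, 0], [0, 0, 0]], [0, [0, 0, 0], [0, 0, 0]], [0, [0, 0, -0.2], [0, 0, 0]], [0, [0, 0, -0.6], [0, 0, 0]], [0, [0, 0, -0.8], [0, 0, 0]], [0, [0, 0, -0.8], [0, 0, 0]], [0, [0, 0, -0.8], [0, 0, 0]]]'

```text
t: 29.02
tool_pos: [0.5396, -0.1406, 0.1673]
tool_rot: [2.209, 2.233, 0.001]
contact_force: [1.3, 0.0, -0.5]
opening: 0.0147
grip_force: 40.4
```

```bash
python3 - <<'E'
from p import *
o=ctrl.get_obs(); print(o["t"],o["opening"],cur()[0])
s=cam("side"); t=cam("top")
c=s["color"][195:225,296:355].astype(int)
m=(c[...,0]-c[...,2]<45)&(c.max(2)>90)
print("\n".join("".join("#" if v else "." for v in r) for r in m[8:]))
A=ori(29,'u')@np.diag([-1,-1,1]); zt=A[:,2]
p0,M0=cur(); print(np.degrees(R.from_matrix(M0.T@A).as_rotvec()))
# yellow rim / angle check
print([proj(s,inbin(HY,.66,0,y,.1)).round(1).tolist() for y in(-.065,.065)],proj(s,bar(HY,.66)).round(1))
E
```

```text
29.025 0.014732749965914012 [ 0.53959853 -0.14063176  0.16734648]
.........#.............................................####
.........#............................................#####
.........#............................................#####
.........#............................................#####
......................................................#####
......................................................#####
......................................................#####
....................................................#######
#....................................................######
#............................#.......................######
##.........................###.......................######
##.........................####.......................#####
#.........................#####.......................#####
#.........................#####........................####
#.........................#####........................####
##.......................#..................##........#####
##.........................................#####.....######
##........................................#######....######
##........................................######.....######
##........................#................#####...#.######
##.............#..........#.......##.......######..########
###..........####.......####......##.......######.#########
[22.20000059 24.31664239 95.4481041 ]
[[241.5, 225.6], [290.9, 220.5]] [268.2 241.1]
```

```bash
sed -i 's/HY=np.array(.*/HY=np.array([.4480,.1135,.018])/' p.py; cat > pl3.py <<'E'
from p import *
th=.66; A0=ori(36,'w'); a=np.radians(-40); zt=A0[:,2]; u=A0[:,0]
y=np.cos(a)*w+np.sin(a)*u; A=np.column_stack([np.cross(y,zt),y,zt])
fl=inbin(HY,th,.050,0,.003); tip=fl-zt*.008
E
python3 - <<'E'
from pl3 import *
print(tip,u)
S=plan([((.47,-.10,.22),A,0,9),(tip-zt*.11,A,0,6)]);print()
S=plan([(tip-zt*.025,A,0,4),(tip-zt*.008,A,0,3)],S)
E
```

```text
[0.45201657 0.14621232 0.05749796] [0.09859437 0.8029867  0.58778525]
[[0,[0.09,-0.16,-0.11],[0.15,0.49,0.64]],[0,[0.09,-0.17,-0.1],[0.15,0.49,0.64]],[0,[0.08,-0.18,-0.09],[0.15,0.49,0.64]],[0,[0.07,-0.19,-0.08],[0.15,0.49,0.64]],[0,[0.05,-0.19,-0.07],[0.15,0.5,0.64]],[0,[0.04,-0.2,-0.06],[0.16,0.49,0.64]],[0,[0.03,-0.21,-0.06],[0.15,0.5,0.65]],[0,[0.01,-0.21,-0.05],[0.16,0.49,0.64]]]
[[0,[0.0,-0.21,-0.05],[0.15,0.5,0.65]],[0,[0.15,-0.34,0.55],[0.0,0.0,0.0]],[0,[0.15,-0.34,0.55],[0.0,0.0,0.0]],[0,[0.16,-0.34,0.55],[0.0,0.0,0.0]],[0,[0.15,-0.33,0.54],[0.0,0.0,0.0]],[0,[0.16,-0.34,0.55],[0.0,0.0,0.0]],[0,[0.15,-0.33,0.54],[0.0,0.0,0.0]]]

[[0,[0.0,0.0,0.43],[0.0,0.0,0.0]],[0,[0.0,0.0,0.42],[0.0,0.0,0.0]],[0,[0.0,0.0,0.43],[0.0,0.0,0.0]],[0,[0.0,0.0,0.42],[0.0,0.0,0.0]],[0,[0.0,0.0,0.11],[0.0,0.0,0.0]],[0,[0.0,0.0,0.12],[0.0,0.0,0.0]],[0,[0.0,0.0,0.11],[0.0,0.0,0.0]]]
```

Emit:
play_rows --series '[[0, [0.09, -0.16, -0.11], [0.15, 0.49, 0.64]], [0, [0.09, -0.17, -0.1], [0.15, 0.49, 0.64]], [0, [0.08, -0.18, -0.09], [0.15, 0.49, 0.64]], [0, [0.07, -0.19, -0.08], [0.15, 0.49, 0.64]], [0, [0.05, -0.19, -0.07], [0.15, 0.5, 0.64]], [0, [0.04, -0.2, -0.06], [0.16, 0.49, 0.64]], [0, [0.03, -0.21, -0.06], [0.15, 0.5, 0.65]], [0, [0.01, -0.21, -0.05], [0.16, 0.49, 0.64]]]'

```text
t: 30.12
tool_pos: [0.4747, -0.1033, 0.2084]
tool_rot: [-2.388, -1.07, -0.352]
contact_force: [0.1, 1.0, -0.4]
opening: 0.0146
grip_force: 40.4
```

Emit:
play_rows --series '[[0, [0, -0.21, -0.05], [0.15, 0.5, 0.65]], [0, [0.15, -0.34, 0.55], [0, 0, 0]], [0, [0.15, -0.34, 0.55], [0, 0, 0]], [0, [0.16, -0.34, 0.55], [0, 0, 0]], [0, [0.15, -0.33, 0.54], [0, 0, 0]], [0, [0.16, -0.34, 0.55], [0, 0, 0]], [0, [0.15, -0.33, 0.54], [0, 0, 0]], [0, [0, 0, 0], [0, 0, 0]]]'

```text
t: 31.12
tool_pos: [0.4388, 0.0849, 0.1398]
tool_rot: [-2.377, -0.933, -0.382]
contact_force: [0.8, -0.4, -0.1]
opening: 0.015
grip_force: 40.4
```

```bash
python3 - <<'E'
from pl3 import *
o=ctrl.get_obs(); print(o["t"],o["q"].round(2),o["opening"],cur()[0],o["contact_force"],tip-zt*.11)
S=plan([(tip-zt*.025,A,0,4),(tip-zt*.008,A,0,3)])
s=cam("side")
cv2.imwrite("pics/s7.png",cv2.resize(s["color"][180:260,225:365],None,fx=4,fy=4,interpolation=2))
c=s["color"][195:228,296:355].astype(int)
m=(c[...,0]-c[...,2]<45)&(c.max(2)>80)
print("\n".join("".join("#" if v else "." for v in r) for r in m[8:]))
E
```

```text
31.125 [-0.36 -0.3   2.19  0.61  1.46  0.33] 0.015041417021871435 [0.43881555 0.08486796 0.13978215] [ 0.75224387 -0.41637175 -0.14755245] [0.44413694 0.08203788 0.14648982]
[[0,[0.03,0.02,0.39],[-0.02,0.01,-0.01]],[0,[0.03,0.02,0.39],[-0.02,0.01,-0.01]],[0,[0.03,0.02,0.39],[-0.02,0.01,-0.01]],[0,[0.02,0.01,0.4],[-0.02,0.01,-0.01]],[0,[0.0,0.0,0.11],[0.0,0.0,0.0]],[0,[0.0,0.0,0.11],[0.0,0.0,0.0]],[0,[0.0,0.0,0.12],[0.0,0.0,0.0]]]
..................................................##.######
...................................................#.######
#..#...............................................#.######
#..#...............................................########
#..#................................................#######
#..#................................................#######
#..#................................................#######
#...................................................#######
#....................................................######
#....................................................######
##.........................####......................######
##.......................#########...................######
##.......................##########...................#####
##..#...................###########...................#####
##......................#########.....................#####
##........###.........................................#####
##.........................................#####.....######
##........................................#######...#######
##........................................######....#######
###.........######.........................#####...########
###.........######.........................#####...########
###.........######.........................######.#########
###.........######.........................######.#########
###.........######...........##########....################
####.........##########################....################
```

Emit:
play_rows --series '[[0, [0.03, 0.02, 0.39], [-0.02, 0, 0]], [0, [0.03, 0.02, 0.39], [-0.02, 0, 0]], [0, [0.03, 0.02, 0.39], [-0.02, 0, 0]], [0, [0.02, 0.01, 0.4], [-0.02, 0, 0]], [0, [0, 0, 0], [0, 0, 0]]]'

```text
t: 31.8
tool_pos: [0.4521, 0.1295, 0.0786]
tool_rot: [-2.389, -0.931, -0.391]
contact_force: [0.1, 0.3, -0.3]
opening: 0.0147
grip_force: 40.4
```

Emit:
play_rows --series '[[0, [0, 0, 0.11], [0, 0, 0]], [0, [0, 0, 0.11], [0, 0, 0]], [0, [0, 0, 0.1], [0, 0, 0]], [0, [0, 0, 0], [0, 0, 0]]]'

```text
t: 32.3
tool_pos: [0.4536, 0.1392, 0.0662]
tool_rot: [-2.389, -0.932, -0.393]
contact_force: [-0.2, 0.5, -0.7]
opening: 0.0149
grip_force: 40.4
```

Emit:
play_rows --series '[[0, [0, 0, 0.07], [0, 0, 0]], [0, [0, 0, 0.06], [0, 0, 0]], [0, [0, 0, 0], [0, 0, 0]]]'

```text
t: 32.67
tool_pos: [0.4541, 0.143, 0.061]
tool_rot: [-2.389, -0.932, -0.393]
contact_force: [-0.5, -0.6, -0.4]
opening: 0.0148
grip_force: 40.4
```

Emit:
play_rows --series '[[0, [0, 0, 0.05], [0, 0, 0]], [0, [0, 0, 0], [0, 0, 0]]]'

```text
t: 32.92
tool_pos: [0.4544, 0.1444, 0.059]
tool_rot: [-2.389, -0.932, -0.393]
contact_force: [-0.2, -0.1, -0.8]
opening: 0.0147
grip_force: 40.4
```

Emit:
play_rows --series '[[0, [0, 0, 0.06], [0, 0, 0]], [0, [0, 0, 0], [0, 0, 0]]]'

```text
t: 33.17
tool_pos: [0.455, 0.1458, 0.057]
tool_rot: [-2.39, -0.933, -0.394]
contact_force: [-2.8, -2.9, 3.9]
opening: 0.0147
grip_force: 41.0
```

Emit:
play_rows --series '[[0, [0, 0, 0.05], [0, 0, 0]], [0, [0, 0, 0], [0, 0, 0]]]'

```text
t: 33.42
tool_pos: [0.4553, 0.1472, 0.0553]
tool_rot: [-2.389, -0.933, -0.394]
contact_force: [-3.5, -6.0, 5.6]
opening: 0.0145
grip_force: 41.4
```

Emit:
play_rows --series '[[0.18, [0, 0, 0], [0, 0, 0]], [0.2, [0, 0, 0], [0, 0, 0]], [0.23, [0, 0, 0], [0, 0, 0]], [0.26, [0, 0, 0], [0, 0, 0]], [0.3, [0, 0, 0], [0, 0, 0]], [0.34, [0, 0, 0], [0, 0, 0]], [0.38, [0, 0, 0], [0, 0, 0]], [0.38, [0, 0, 0], [0, 0, 0]]]'

```text
t: 34.42
tool_pos: [0.4551, 0.1474, 0.0549]
tool_rot: [-2.389, -0.932, -0.394]
contact_force: [0.7, 0.3, 4.1]
opening: 0.0326
grip_force: 0.0
```

Emit:
play_rows --series '[[0.38, [0, 0, -0.1], [0, 0, 0]], [0.38, [0, 0, -0.2], [0, 0, 0]], [0.38, [0, 0, -0.4], [0, 0, 0]], [0.38, [0, 0, -0.6], [0, 0, 0]], [0.38, [0, 0, -0.8], [0, 0, 0]], [0.38, [0, 0, -0.8], [0, 0, 0]]]'

```text
t: 35.17
tool_pos: [0.4437, 0.0625, 0.1732]
tool_rot: [-2.39, -0.932, -0.392]
contact_force: [1.0, -0.8, 1.0]
opening: 0.0329
grip_force: 0.0
```

```bash
python3 - <<'E'
from pl3 import *
o=ctrl.get_obs(); print(o["t"],o["q"].round(2),o["opening"],cur()[0],o["contact_force"])
A=ori(40,'u')@np.diag([-1,-1,1]); zt=A[:,2]; B=bar(HY,.66); p0,M0=cur(); print(B,np.degrees(R.from_matrix(M0.T@A).as_rotvec()))
S=plan([((.435,-.09,.17),A,.4,10),(B-zt*.06,A,.4,3)])
E
```

```text
35.175 [-0.4  -0.33  2.15  0.6   1.53  0.34] 0.03286815155556315 [0.4436673  0.06248778 0.17321391] [ 1.00333592 -0.75835383  0.97343736]
[0.43739109 0.0270974  0.05676909] [ 4.01507453  1.83052557 49.57508523]
[[0.4,[-0.18,0.18,-0.17],[0.05,0.02,0.62]],[0.4,[-0.16,0.19,-0.17],[0.05,0.02,0.62]],[0.4,[-0.14,0.2,-0.18],[0.05,0.02,0.62]],[0.4,[-0.13,0.21,-0.18],[0.05,0.02,0.62]],[0.4,[-0.11,0.22,-0.18],[0.05,0.02,0.62]],[0.4,[-0.09,0.23,-0.18],[0.05,0.03,0.62]],[0.4,[-0.06,0.24,-0.18],[0.05,0.02,0.62]],[0.4,[-0.04,0.24,-0.19],[0.05,0.03,0.62]]]
[[0.4,[-0.02,0.24,-0.19],[0.05,0.02,0.62]],[0.4,[0.0,0.24,-0.19],[0.06,0.03,0.62]],[0.4,[-0.08,-0.11,0.68],[0.0,0.0,0.0]],[0.4,[-0.08,-0.11,0.68],[0.0,0.0,0.0]],[0.4,[-0.08,-0.11,0.67],[0.0,0.0,0.0]]]
```

```bash
python3 - <<'E'
from pl3 import *
A=ori(40,'u')@np.diag([-1,-1,1]); zt=A[:,2]
S=plan([((.36,-.14,.19),A,.4,10)]); print(S[0])
E
```

```text
[[0.4,[-0.32,0.12,-0.27],[0.05,0.02,0.62]],[0.4,[-0.31,0.15,-0.28],[0.05,0.02,0.62]],[0.4,[-0.3,0.17,-0.28],[0.05,0.02,0.62]],[0.4,[-0.28,0.19,-0.28],[0.05,0.02,0.62]],[0.4,[-0.26,0.21,-0.28],[0.05,0.02,0.62]],[0.4,[-0.24,0.24,-0.28],[0.05,0.03,0.62]],[0.4,[-0.22,0.25,-0.29],[0.05,0.02,0.62]],[0.4,[-0.19,0.27,-0.29],[0.05,0.03,0.62]]]
[[0.4,[-0.17,0.28,-0.29],[0.05,0.02,0.62]],[0.4,[-0.14,0.29,-0.3],[0.06,0.03,0.62]]]
[ 0.35994008 -0.14009203  0.19022441]
```

Emit:
play_rows --series '[[0.4, [-0.32, 0.12, -0.27], [0.05, 0.02, 0.62]], [0.4, [-0.31, 0.15, -0.28], [0.05, 0.02, 0.62]], [0.4, [-0.3, 0.17, -0.28], [0.05, 0.02, 0.62]], [0.4, [-0.28, 0.19, -0.28], [0.05, 0.02, 0.62]], [0.4, [-0.26, 0.21, -0.28], [0.05, 0.02, 0.62]], [0.4, [-0.24, 0.24, -0.28], [0.05, 0.03, 0.62]], [0.4, [-0.22, 0.25, -0.29], [0.05, 0.02, 0.62]], [0.4, [-0.19, 0.27, -0.29], [0.05, 0.03, 0.62]]]'

```text
t: 36.17
tool_pos: [0.3766, -0.0996, 0.1857]
tool_rot: [-2.462, -0.061, -0.122]
contact_force: [0.3, -0.6, 0.1]
opening: 0.0339
grip_force: 0.0
```

Emit:
play_rows --series '[[0.4, [-0.17, 0.28, -0.29], [0.05, 0.02, 0.62]], [0.4, [-0.14, 0.29, -0.3], [0.06, 0.03, 0.62]], [0.4, [0, 0, 0], [0, 0, 0]]]'

```text
t: 36.55
tool_pos: [0.3603, -0.1403, 0.1894]
tool_rot: [-2.439, 0.152, -0.057]
contact_force: [-0.2, -0.7, 0.6]
opening: 0.0339
grip_force: 0.0
```

```bash
python3 - <<'E'
from p import *
print(cur()[0],ctrl.get_obs()["t"])
s=cam("side");t=cam("top")
a=cv2.resize(s["color"][185:250,235:360],(750,390),interpolation=2);b_=cv2.resize(t["color"][140:270,230:480],(385,200),interpolation=2)
c=cv2.resize(s["color"][110:360,210:440],(184,200),interpolation=2)
im=np.zeros((595,750,3),np.uint8); im[:390]=a; im[395:,:385]=b_; im[395:,395:579]=c
cv2.imwrite("pics/s8.png",im)
E
```

```text
[ 0.36032643 -0.14031246  0.18941713] 36.55
```

View pics/s8.png

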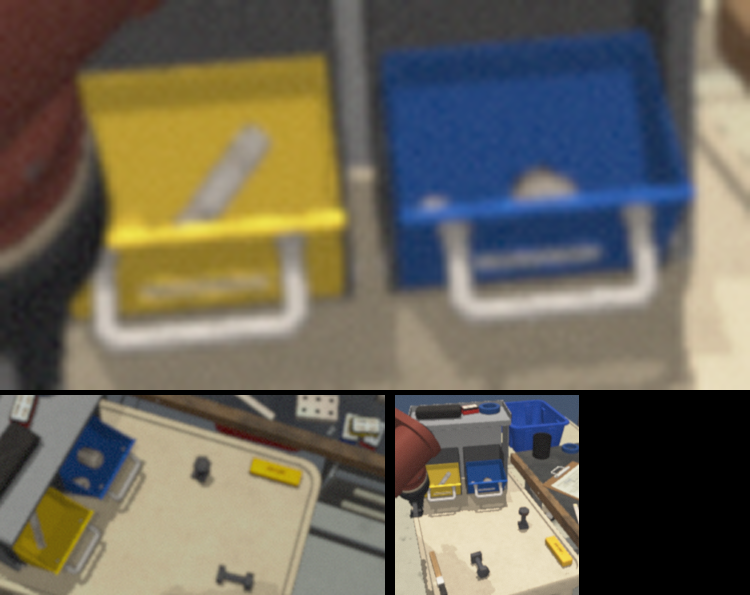

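Side crop: the mill lies in the yellow bin (230,175), the big collet is in the blue bin's middle (545,185) and the small one is at its left front corner (432,203); bolts, stone and brush are undisturbed. Now shutting the yellow bin.

```bash
python3 - <<'E'
from p import *
A=ori(40,'u')@np.diag([-1,-1,1]); zt=A[:,2]; B=bar(HY,.66); print(B)
S=plan([(B-zt*.08,A,.4,6),(B+zt*.013,A,.4,5)])
E
```

```text
[0.43739109 0.0270974  0.05676909]
[[0.4,[0.19,-0.16,0.45],[0.0,0.0,0.0]],[0.4,[0.19,-0.16,0.44],[0.0,0.0,0.0]],[0.4,[0.18,-0.16,0.45],[0.0,0.0,0.0]],[0.4,[0.19,-0.16,0.44],[0.0,0.0,0.0]],[0.4,[0.18,-0.16,0.45],[0.0,0.0,0.0]],[0.4,[0.19,-0.16,0.44],[-0.01,-0.01,0.0]],[0.4,[0.0,0.0,0.37],[0.0,0.0,0.0]],[0.4,[0.0,0.0,0.37],[0.0,0.0,0.0]]]
[[0.4,[0.0,0.0,0.37],[0.0,0.0,0.0]],[0.4,[0.0,0.0,0.38],[0.0,0.0,0.0]],[0.4,[0.0,-0.01,0.37],[0.0,0.0,0.0]]]
```

Emit:
play_rows --series '[[0.4, [0.19, -0.16, 0.45], [0, 0, 0]], [0.4, [0.19, -0.16, 0.44], [0, 0, 0]], [0.4, [0.18, -0.16, 0.45], [0, 0, 0]], [0.4, [0.19, -0.16, 0.44], [0, 0, 0]], [0.4, [0.18, -0.16, 0.45], [0, 0, 0]], [0.4, [0.19, -0.16, 0.44], [0, 0, 0]], [0.4, [0, 0, 0.37], [0, 0, 0]], [0.4, [0, 0, 0.37], [0, 0, 0]]]' --force 30

```text
t: 37.65
tool_pos: [0.434, 0.0002, 0.0888]
tool_rot: [-2.439, 0.148, -0.055]
contact_force: [-0.6, -0.6, -0.6]
opening: 0.0343
grip_force: 0.0
```

Emit:
play_rows --series '[[0.4, [0, 0, 0.37], [0, 0, 0]], [0.4, [0, 0, 0.37], [0, 0, 0]], [0.4, [0, 0, 0.37], [0, 0, 0]], [0.4, [0, 0, 0], [0, 0, 0]], [0, [0, 0, 0], [0, 0, 0]], [0, [0, 0, 0], [0, 0, 0]], [0, [0, 0, 0], [0, 0, 0]], [0, [0, 0, 0], [0, 0, 0]]]'

```text
t: 38.65
tool_pos: [0.4391, 0.0355, 0.0483]
tool_rot: [-2.435, 0.15, -0.057]
contact_force: [-0.0, 6.1, 1.2]
opening: 0.0083
grip_force: 29.1
```

```bash
python3 - <<'E'
from p import *
o=ctrl.get_obs();p0,M0=cur();zt=M0[:,2]
print(o["t"],o["opening"],o["grip_force"],o["contact_force"],p0,p0-zt*.013-bar(HY,.66))
off=p0-bar(HY,.66)
plan([(bar(HY,th)+off,M0,0,2) for th in (.55,.44,.33,.22,.11,0)])
E
```

```text
38.65 0.008320716378240597 29.126311540603638 [-0.01615701  6.08471892  1.23024048] [0.43905792 0.03550932 0.04833216] [6.21859038e-04 7.55912480e-05 1.48344125e-03]
[[0,[0.0,-0.1,-0.04],[0.0,0.0,0.0]],[0,[0.0,-0.09,-0.04],[0.0,0.0,0.0]],[0,[0.0,-0.1,-0.03],[0.0,0.0,0.0]],[0,[0.0,-0.1,-0.03],[0.0,0.0,0.0]],[0,[0.0,-0.11,-0.02],[0.0,0.0,0.0]],[0,[0.0,-0.1,-0.02],[0.0,0.0,0.0]],[0,[0.0,-0.11,0.0],[0.0,0.0,0.0]],[0,[0.0,-0.1,-0.01],[0.0,0.0,0.0]]]
[[0,[0.0,-0.1,0.01],[0.0,0.0,0.0]],[0,[0.0,-0.11,0.0],[0.0,0.0,0.0]],[0,[0.0,-0.1,0.02],[0.0,0.0,0.0]],[0,[0.0,-0.11,0.01],[0.0,0.0,0.0]]]
```

Emit:
play_rows --series '[[0, [0, -0.1, -0.04], [0, 0, 0]], [0, [0, -0.09, -0.04], [0, 0, 0]], [0, [0, -0.1, -0.03], [0, 0, 0]], [0, [0, -0.1, -0.03], [0, 0, 0]], [0, [0, -0.11, -0.02], [0, 0, 0]], [0, [0, -0.1, -0.02], [0, 0, 0]], [0, [0, -0.11, 0], [0, 0, 0]], [0, [0, -0.1, -0.01], [0, 0, 0]]]'

```text
t: 39.65
tool_pos: [0.4425, 0.0573, 0.0819]
tool_rot: [-2.444, 0.148, -0.058]
contact_force: [-2.9, -11.1, -0.8]
opening: 0.0084
grip_force: 30.6
```

Emit:
play_rows --series '[[0, [0, -0.1, 0.01], [0, 0, 0]], [0, [0, -0.07, 0], [0, 0, 0]], [0, [0, -0.06, 0.01], [0, 0, 0]], [0, [0, -0.05, 0.01], [0, 0, 0]], [0, [0, -0.04, 0.01], [0, 0, 0]], [0, [0, 0, 0], [0, 0, 0]]]'

```text
t: 40.4
tool_pos: [0.4447, 0.0712, 0.092]
tool_rot: [-2.441, 0.147, -0.059]
contact_force: [-4.2, -11.3, 6.1]
opening: 0.0085
grip_force: 31.6
```

```bash
cat > chk.py <<'E'
from p import *
from scipy.optimize import brentq
H={'b':HB,'y':HY}[sys.argv[1]]
o=ctrl.get_obs();p0,M0=cur();B=p0-M0[:,2]*.0135
print(o["t"],o["opening"],o["contact_force"].round(1),B,bar(H,0),"th~",brentq(lambda t:bar(H,t)@b-B@b,-.3,.8),brentq(lambda t:bar(H,t)[2]-B[2],-.3,.8))
E
python3 chk.py y
```

```text
40.4 0.0084750707709027 [ -4.2 -11.3   6.1] [0.44363557 0.06255709 0.10238076] [0.44251588 0.06883542 0.102     ] th~ 0.07409825384416473 -0.008529234579614256
```

Emit:
play_rows --series '[[0, [0, -0.06, 0.01], [0, 0, 0]], [0, [0, -0.06, 0.01], [0, 0, 0]], [0, [0, 0, 0], [0, 0, 0]]]'

```text
t: 40.78
tool_pos: [0.4456, 0.0765, 0.0951]
tool_rot: [-2.441, 0.147, -0.06]
contact_force: [-3.3, -9.7, 6.0]
opening: 0.0082
grip_force: 31.6
```

Emit:
play_rows --series '[[0, [0, -0.05, 0.01], [0, 0, 0]], [0, [0, 0, 0], [0, 0, 0]]]'

```text
t: 41.02
tool_pos: [0.4459, 0.0788, 0.0962]
tool_rot: [-2.441, 0.147, -0.06]
contact_force: [-1.3, -8.9, 4.1]
opening: 0.0086
grip_force: 31.6
```

```bash
python3 chk.py y
```

```text
41.025 0.00861339259592298 [-1.3 -8.9  4.1] [0.44475844 0.0701642  0.10651319] [0.44251588 0.06883542 0.102     ] th~ -0.018860238850666722 -0.11228369181155715
```

Force is still just hinge friction, so it is still moving; keep pushing gently until it stops.

Emit:
play_rows --series '[[0, [0, -0.05, 0.01], [0, 0, 0]], [0, [0, -0.05, 0.01], [0, 0, 0]], [0, [0, 0, 0], [0, 0, 0]]]'

```text
t: 41.4
tool_pos: [0.446, 0.079, 0.0962]
tool_rot: [-2.454, 0.149, -0.059]
contact_force: [-6.3, -30.2, -0.1]
opening: 0.0084
grip_force: 32.8
```

Emit:
play_rows --series '[[0, [0, -0.05, 0.01], [0, 0, 0]], [0, [0, -0.05, 0.01], [0, 0, 0]], [0, [0, 0, 0], [0, 0, 0]]]'

```text
t: 41.78
tool_pos: [0.446, 0.0793, 0.0963]
tool_rot: [-2.467, 0.151, -0.059]
contact_force: [-11.2, -48.8, -2.4]
opening: 0.0087
grip_force: 34.5
```

Emit:
play_rows --series '[[0, [0, 0.1, -0.02], [0, 0, 0]], [0, [0, 0.1, -0.02], [0, 0, 0]], [0.35, [0, 0, 0], [0, 0, 0]], [0.4, [0, 0, 0], [0, 0, 0]], [0.4, [0, 0, 0], [0, 0, 0]]]'

```text
t: 42.4
tool_pos: [0.444, 0.0809, 0.0937]
tool_rot: [-2.438, 0.148, -0.055]
contact_force: [-0.1, -0.7, -0.1]
opening: 0.034
grip_force: 0.0
```

Emit:
play_rows --series '[[0.4, [0, 0, -0.3], [0, 0, 0]], [0.4, [0, 0, -0.6], [0, 0, 0]], [0.4, [0, 0, -0.7], [0, 0, 0]], [0.4, [0, 0, -0.7], [0, 0, 0]]]'

```text
t: 42.9
tool_pos: [0.4349, 0.0059, 0.1833]
tool_rot: [-2.439, 0.149, -0.056]
contact_force: [1.2, -0.7, 0.4]
opening: 0.0342
grip_force: 0.0
```

```bash
python3 - <<'E'
from p import *
o=ctrl.get_obs(); print(o["t"],cur()[0],o["contact_force"])
A=ori(40,'u')@np.diag([-1,-1,1]); zt=A[:,2]; B=bar(HB,.68)+w*.004; print(B)
S=plan([(B-zt*.09,A,.4,6),(B+zt*.013,A,.4,6)])
E
```

```text
42.9 [0.43494521 0.00593016 0.18329282] [ 1.17428069 -0.68258846  0.43274591]
[0.58966891 0.00755765 0.05502042]
[[0.4,[0.51,0.22,0.07],[0.0,0.0,0.0]],[0.4,[0.51,0.22,0.07],[0.0,0.0,0.0]],[0.4,[0.51,0.22,0.07],[0.0,0.0,0.0]],[0.4,[0.51,0.23,0.07],[0.0,0.0,0.0]],[0.4,[0.51,0.22,0.08],[0.0,0.0,0.0]],[0.4,[0.52,0.23,0.07],[0.0,-0.01,0.01]],[0.4,[0.0,0.0,0.34],[0.0,0.0,0.0]],[0.4,[0.0,0.0,0.34],[0.0,0.0,0.0]]]
[[0.4,[0.0,0.0,0.35],[0.0,0.0,0.0]],[0.4,[0.0,0.0,0.34],[0.0,0.0,0.0]],[0.4,[0.0,0.0,0.35],[0.0,0.0,0.0]],[0.4,[0.0,0.0,0.34],[0.0,0.0,0.0]]]
```

Emit:
play_rows --series '[[0.4, [0.51, 0.22, 0.07], [0, 0, 0]], [0.4, [0.51, 0.22, 0.07], [0, 0, 0]], [0.4, [0.51, 0.22, 0.07], [0, 0, 0]], [0.4, [0.51, 0.22, 0.07], [0, 0, 0]], [0.4, [0.51, 0.22, 0.07], [0, 0, 0]], [0.4, [0.51, 0.23, 0.07], [0, 0, 0]], [0.4, [0, 0, 0.34], [0, 0, 0]], [0.4, [0, 0, 0.34], [0, 0, 0]]]'

```text
t: 43.9
tool_pos: [0.5848, -0.0267, 0.0964]
tool_rot: [-2.439, 0.149, -0.055]
contact_force: [-0.4, 0.6, 0.1]
opening: 0.034
grip_force: 0.0
```

Emit:
play_rows --series '[[0.4, [0, 0, 0.35], [0, 0, 0]], [0.4, [0, 0, 0.35], [0, 0, 0]], [0.4, [0, 0, 0.34], [0, 0, 0]], [0.4, [0, 0, 0.34], [0, 0, 0]], [0, [0, 0, 0], [0, 0, 0]], [0, [0, 0, 0], [0, 0, 0]], [0, [0, 0, 0], [0, 0, 0]], [0, [0, 0, 0], [0, 0, 0]]]'

```text
t: 44.9
tool_pos: [0.5902, 0.0172, 0.0434]
tool_rot: [-2.438, 0.15, -0.054]
contact_force: [2.1, 4.8, -7.1]
opening: 0.0085
grip_force: 29.1
```

```bash
python3 chk.py b
```

```text
44.9 0.008527101004620785 [ 2.1  4.8 -7.1] [0.58910821 0.00853377 0.05377567] [0.59091588 0.05053542 0.102     ] th~ 0.6563373216568077 0.6941339214516161
```

Emit:
play_rows --series '[[0, [0, -0.1, -0.04], [0, 0, 0]], [0, [0, -0.1, -0.04], [0, 0, 0]], [0, [0, -0.1, -0.03], [0, 0, 0]], [0, [0, -0.1, -0.03], [0, 0, 0]], [0, [0, -0.1, -0.02], [0, 0, 0]], [0, [0, -0.1, -0.02], [0, 0, 0]], [0, [0, -0.1, -0.01], [0, 0, 0]], [0, [0, -0.1, 0], [0, 0, 0]]]'

```text
t: 45.9
tool_pos: [0.5938, 0.0396, 0.0785]
tool_rot: [-2.441, 0.148, -0.056]
contact_force: [-6.7, -9.7, -0.0]
opening: 0.0086
grip_force: 29.7
```

Emit:
play_rows --series '[[0, [0, -0.1, 0.01], [0, 0, 0]], [0, [0, -0.1, 0.01], [0, 0, 0]], [0, [0, -0.07, 0.01], [0, 0, 0]], [0, [0, -0.06, 0.01], [0, 0, 0]], [0, [0, -0.05, 0.01], [0, 0, 0]], [0, [0, 0, 0], [0, 0, 0]]]'

```text
t: 46.65
tool_pos: [0.5964, 0.056, 0.09]
tool_rot: [-2.44, 0.147, -0.058]
contact_force: [-5.4, -7.6, 2.1]
opening: 0.0088
grip_force: 30.7
```

```bash
python3 chk.py b
```

```text
46.65 0.008821545431628415 [-5.4 -7.6  2.1] [0.59535008 0.04743104 0.10036278] [0.59091588 0.05053542 0.102     ] th~ 0.030502187003461783 0.035231575288681066
```

Emit:
play_rows --series '[[0, [0, -0.05, 0.01], [0, 0, 0]], [0, [0, -0.05, 0.01], [0, 0, 0]], [0, [0, 0, 0], [0, 0, 0]]]'

```text
t: 47.02
tool_pos: [0.597, 0.0593, 0.0916]
tool_rot: [-2.443, 0.148, -0.059]
contact_force: [-5.4, -12.7, -0.4]
opening: 0.0085
grip_force: 30.9
```

Emit:
play_rows --series '[[0, [0, -0.05, 0.01], [0, 0, 0]], [0, [0, 0, 0], [0, 0, 0]]]'

```text
t: 47.28
tool_pos: [0.597, 0.0593, 0.0917]
tool_rot: [-2.448, 0.15, -0.059]
contact_force: [-7.7, -19.8, -1.3]
opening: 0.0087
grip_force: 31.4
```

Emit:
play_rows --series '[[0, [0, -0.05, 0.01], [0, 0, 0]], [0, [0, 0, 0], [0, 0, 0]]]'

```text
t: 47.52
tool_pos: [0.5971, 0.0594, 0.0917]
tool_rot: [-2.453, 0.151, -0.059]
contact_force: [-8.0, -28.1, -4.4]
opening: 0.0086
grip_force: 31.9
```

Emit:
play_rows --series '[[0, [0, 0.05, -0.01], [0, 0, 0]], [0, [0, 0.05, -0.01], [0, 0, 0]], [0.35, [0, 0, 0], [0, 0, 0]], [0.4, [0, 0, 0], [0, 0, 0]], [0.4, [0, 0, 0], [0, 0, 0]]]'

```text
t: 48.15
tool_pos: [0.5968, 0.062, 0.091]
tool_rot: [-2.438, 0.148, -0.058]
contact_force: [0.0, -0.2, -0.7]
opening: 0.0342
grip_force: 0.0
```

Emit:
play_rows --series '[[0.4, [0, 0, -0.3], [0, 0, 0]], [0.4, [0, 0, -0.6], [0, 0, 0]], [0.4, [0, 0, -0.7], [0, 0, 0]], [0.4, [0, 0, -0.7], [0, 0, 0]], [0.4, [-0.6, 0.6, -0.5], [0, 0, 0]], [0.4, [-0.6, 0.6, -0.5], [0, 0, 0]], [0.4, [-0.6, 0.6, -0.5], [0, 0, 0]], [0.4, [-0.6, 0.6, -0.4], [0, 0, 0]]]'

```text
t: 49.15
tool_pos: [0.4484, -0.1506, 0.1746]
tool_rot: [-2.44, 0.149, -0.058]
contact_force: [0.4, -0.5, -0.1]
opening: 0.0339
grip_force: 0.0
```

Emit:
play_rows --series '[[0.4, [-0.6, 0.6, -0.4], [0, 0, 0]], [0.4, [-0.6, 0.6, -0.4], [0, 0, 0]], [0.4, [0, 0, 0], [0, 0, 0]], [0.4, [0, 0, 0], [0, 0, 0]]]'

```text
t: 49.65
tool_pos: [0.3812, -0.2131, 0.1659]
tool_rot: [-2.439, 0.15, -0.057]
contact_force: [-0.3, -0.2, -0.3]
opening: 0.034
grip_force: 0.0
```

```bash
python3 - <<'E'
from p import *
o=ctrl.get_obs(); print(o["t"],cur()[0],o["contact_force"])
s=cam("side")
hsv=cv2.cvtColor(s["color"],cv2.COLOR_BGR2HSV)
for n,lo,hi,H,x0,x1 in(("b",(100,120,40),(125,255,255),HB,295,355),("y",(18,150,50),(35,255,255),HY,235,296)):
    m=cv2.inRange(hsv,lo,hi); sub=m[170:250,x0:x1]; r,c=np.nonzero(sub); print(n,len(r),"rows",r.min()+170,r.max()+170,"cols",c.min()+x0,c.max()+x0)
    # front rim row at mid width, predicted for angles
    for th in(0,.05,.1,.2): print(th,"rim",proj(s,inbin(H,th,0,.02,.1)).round(1),"foot",proj(s,inbin(H,th,0,.02,0)).round(1),"bar",proj(s,bar(H,th)).round(1))
    cx=int(proj(s,inbin(H,0,0,.0,.1))[0]); print("col",cx,[(170+i) for i in range(80) if sub[i,cx-x0]][:1],"bright", [ (170+i) for i in range(80) if s["color"][170+i,cx].min()>110])
E
```

```text
49.65 [ 0.38116476 -0.21309968  0.16591952] [-0.26316774 -0.20121163 -0.33777285]
b 1093 rows 170 233 cols 299 354
0 rim [326.9 198.6] foot [327.4 228.3] bar [322.6 212.4]
0.05 rim [327.2 199.5] foot [327.4 228.3] bar [322.9 213.9]
0.1 rim [327.5 200.5] foot [327.4 228.3] bar [323.2 215.5]
0.2 rim [328.2 202.7] foot [327.4 228.3] bar [323.7 218.7]
col 319 [199] bright [170, 211, 212, 213, 214, 219, 220, 221, 222, 223, 224, 225, 242, 243, 244, 245, 246, 247, 248, 249]
y 120 rows 202 236 cols 275 291
0 rim [273.6 203.9] foot [276.5 233.8] bar [267.5 218. ]
0.05 rim [273.7 204.8] foot [276.5 233.8] bar [267.7 219.6]
0.1 rim [273.8 205.8] foot [276.5 233.8] bar [267.8 221.2]
0.2 rim [274.1 208.1] foot [276.5 233.8] bar [268.1 224.5]
col 266 [] bright [170]
```

```bash
python3 -c "
from station import ctrl
print(ctrl.finish_job())"
```

```text
the job is handed in; nothing more can be done
None
```

Job handed in at about 50 s of the 72 s limit: both collets are in the blue bin and the end mill is in the yellow, and I pushed each bin against its stop. At the last look the blue bin's bar and rim matched shut; the yellow was partly hidden by the arm, its visible rim also matching.

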